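# Load the burn-in box

## Robot

A 7-joint arm with a two-finger parallel gripper is mounted at the origin on the work surface. World frame = base frame: x ahead of the robot, y to its left, z up, the work surface at z = 0. Lengths are in m, angles in rad, forces in N, time in s.
With the tool pointing down it reaches from about 0.4 to 0.85 m from the base axis. Payload 10.4 kg.
Tool frame: the origin (TCP) lies on the centre line of the jaws, within the pads' length; the fingertips stand 14 mm ahead of it and the grasp point (between the pads) lies 5 mm behind it (tip_reach is the z of the fingertips in the tool frame, in m); z points along the fingers, x is the direction in which the jaws open and shut, and the axes are right-handed (so a half turn about z gives the same grasp; the last joint's range is limited). The gripper opens to 87 mm and grips with 3 to 60 N. Pads are 19 mm wide; open, the fingers measure 117 mm over their backs; the gripper's body (75 mm by 190 mm) begins 51 mm behind the grasp point.
Start: joints at [-1.236, 0.332, -0.065, 1.46, 0.022, 1.35, -0.088], TCP at [0.219, 0.585, 0.237] pointing down, gripper open.
Joint ranges: [-2.6, 2.6], [-0.5, 2.12], [-1.47, 1.34], [0.16, 2.42], [-1.27, 4.41], [0.06, 2.06], [-2.6, 2.6]. Speed limits (rad/s): [2.22, 2.22, 2.79, 2.79, 3.14, 3.14, 3.14].

## Interface

Orientations are given as a unit quaternion [x, y, z, w].
In Python, from bench import * gives the robot as it stands.
- The arm moves only by the tool carry_out, never from a script. Its argument "rows" is a list of rows, each a list of 5 numbers: the closure, from -1 (fully open) to 1 (shut), so that 0 is half open, then the shift along the tool's x, y, z in units of 30 mm (1.0 is 30 mm), then the turn about the tool's z in units of 5 degrees (1.0 is 5 degrees). In form: [[jaw, x, y, z, turn], ...]. A call has 1 to 20 rows; each row shifts and turns the pose as measured when the row begins, along the tool's axes as they then stand; what a row does not reach is not made up. A row lasts 1/12 s, in which the tool goes at most 41.7 mm and 7.16 degrees, less where a joint would pass 70% of its speed; a pose out of reach is approached as far as the arm can. A call is refused whole if a number of a shift passes 1 or a number of a turn 1, either way. A call with a gripper value outside its range is refused whole. The fingers move at their own pace and stop on an object; "force" is the grip in N (left out, the last holds). Time passes only in rows, so rows that do not move let the fingers close. It gives the time, the measured TCP pose, the force and the opening at its end, in the units of the state.
- read_state(): the state, without advancing time (a new reading comes with each control period).
- camera(name): name is "scene" or "side" or "wrist"; returns the picture (384x512x3 uint8, blue, green, red); there is no depth.
- camera_info(name): a dict with "fx", "fy", "cx", "cy" (pixels), "extrinsics" (4x4, takes a point from camera to world coordinates); the wrist camera has in their place "tool_from_camera" (4x4, takes a point from camera to tool coordinates, whose origin is the TCP and whose axes are the tool frame's). Camera axes: x right, y down, z forward; pixel columns grow to the right and rows downward; lengths in m; the calibration is good to about 2 mm. A picture is of the moment at which its call begins: read the wrist's pose just before it. camera_info takes no time and is no camera call.
- close_job(): hands the job in, once; it reports no verdict.
Trained networks look in the newest picture that a camera, given by its name, has taken for a name from the list of things; names that differ only in an ending like _2 or _b are one class to them, and where a whole thing is asked for, a point or a joint stands for the part that bears it (a point fixed in the world has none). Each returns a list of dicts, best first, with "conf" (0 to 1); they miss things now and then, are a little off and sometimes report something else, mostly with a low value. They report only what shows in the picture. A call takes as long as a camera call. They do not tell look-alikes from the thing itself.
- recognise(query, camera): "box" ([centre column, centre row, width, height] in pixels, round what is visible of it).
- silhouettes(query, camera): "mask" (384x512 bool, what is visible of it) and "box" ([centre column, centre row, width, height] in pixels, round what is visible of it).
- pinpoint(query, camera): "xy" ([column, row] in pixels: a listed point, or the origin of a listed thing).
The state is a dict: "time": time; "joint_positions": joint angles; "joint_vel": joint speeds; "joint_torque": joint torques, N m; "ee_pos": TCP position; "eef_rot": TCP orientation; "ft_force": force on the tool from outside, world axes, zero at the start; "torque": the same for the moment, N m; "width": finger opening in m.
Only numpy, scipy, OpenCV 4.12 (cv2) and the standard library are available. Lean on these libraries where they do the work, as an engineer would, in place of code of your own. Each camera call takes 0.05 s, during which the arm holds its last target. There are 200 camera calls.

## Task

Load the burn-in box: raise its lift-out tray by the rail to the third notch and leave it standing on the pawl, then put every aluminium power module from the bench into the raised tray, none on top of another. Next press the pawl's thumb pad to let the loaded tray down to the bottom, and press the lid shut past its catch. Leave everything else on the bench where it is.

Things in the scene. Friction and masses are not known exactly. Their poses are not given: they have to be found in the camera images.
- box: the burn-in box, fixed: a white open-topped steel box, 220 mm along its x by 180 along its y, rim 100 mm high, walls 5 mm. Origin on the bench under its centre; its x points away from the robot within 0.2 rad, its y to the left. The lid is hinged on the +y rim; rail, pawl and, near the robot at x = -86 mm, the lid's catch are outside the right-hand (-y) wall
- tray (a joint): height of the lift-out tray with its toothed rail, in m: 0 right down, notches at 0.020, 0.040, 0.060 (the third) and 0.080, end stop 0.088. Rising (up to 16 N), the sprung pawl clicks under each tooth; let go, the tray rests on the last notch passed. With the pawl drawn out the tray sinks by its own weight at 0.05 to 0.12 m/s
- tray_floor (a point): centre of the tray's upper floor face, 14 mm above the bench when down; axes as the box. Inside: 192 mm along x by 152 along y, lips 20 mm. Four modules fit two by two, 60 mm side along y, 76 mm apart in x, 68 in y, let down from above with the fingers closing along box x (the open lid stands close on the +y side). At the third notch it is 26 mm below the rim
- rail_grip (a point): centre of the black neck on top of the rail, 24 mm along box x, 16 along box y, 26 mm high, under a cap 40 x 26 x 8 mm whose top is 21 mm above this point: grip the neck from above (closing along box x) and lift. At box x = 55, y = -105 mm, 128 mm above the bench with the tray down; rises with the tray, so at the third notch the cap stands 209 mm above the bench
- pawl_pad (a point): centre of the top of the black thumb pad (34 mm along box x, 50 along box y) at the tail of the pawl, 78 mm above the bench at rest, at box x = -35, y = -122 mm, 32 mm out from the wall. Pressing it straight down draws the pawl's nose out of the teeth; with the fingers in line along box y the gripper clears the raised rail
- pawl (a joint): angle of the pawl in rad: 0 engaged (sprung there), out of the teeth from about 0.22, end stop 0.40; the pad goes down 66 mm per rad (15 to 26 mm) and needs about 5 N; let go, it springs back
- lid (a joint): angle of the lid in rad: 0 fully shut, 1.57 upright, stop at 2.0. The hinge is stiff: the lid stays where it is left. Coming down it meets a sprung catch at about 0.09 rad (and rests there, ajar); pressed on with 8 to 14 N near the free edge it passes the catch and, below about 0.045, snaps down to 0
- lid_hinge (a point): middle of the lid's hinge line, at box x = 0, y = 90 mm, 100 mm above the bench; the hinge line runs along the box's x
- lid_edge (a point): point on the lid's outer (upper) face, on its middle line, 160 mm from the hinge. The lid is a plate 222 mm along the hinge, 6 mm thick, its free edge 186 mm from the hinge (a 14 mm finger lip reaches to 198 mm)
- m1: a power module: plain aluminium-cased block 60 x 36 x 32 mm (along its own x, y, z), about 0.13 kg, black ends; origin at its centre (16 mm above the bench when lying on its base at the start); absent in some starts
- m2: a power module: plain aluminium-cased block 60 x 36 x 32 mm (along its own x, y, z), about 0.13 kg, black ends; origin at its centre (16 mm above the bench when lying on its base at the start); absent in some starts
- m3: a power module: plain aluminium-cased block 60 x 36 x 32 mm (along its own x, y, z), about 0.13 kg, black ends; origin at its centre (16 mm above the bench when lying on its base at the start); absent in some starts
- m4: a power module: plain aluminium-cased block 60 x 36 x 32 mm (along its own x, y, z), about 0.13 kg, black ends; origin at its centre (16 mm above the bench when lying on its base at the start); absent in some starts
- tape: a black ring-shaped roll of tape, 72 mm across, 24 mm high; lies among the modules; not part of the job
- dome: a white dome camera, 80 mm across, 48 mm high, origin under its centre; stands among the modules; not part of the job
- driver: a screwdriver lying to the right of the modules; not part of the job
- tester: a grey handheld tester 150 x 80 x 34 mm lying flat; not part of the job
- cleaner: a white bottle, 52 mm across, 130 mm high; not part of the job
- mug: a white mug, 76 mm across, 85 mm high; not part of the job
- bullet: a white tube-shaped camera 130 mm long, 64 mm high; not part of the job
Not all that is in view belongs to the job. What is shaped like the m1 but pink is not meant. What is shaped like the m4 but blue or pink is not meant.

How it is judged:
On the way, in this order (a step that is already met when the one before it is completed fails the run):
1. the tray stands at the third notch (value of joint tray between 0.054 and 0.067 m and velocity of joint tray between -0.01 and 0.01 m/s), for 0.4 s.
2. every module lies in the tray at the third notch, let go (value of joint tray between 0.054 and 0.067 m and x of m1 in the frame of tray_floor between -0.085 and 0.085 m and y of m1 in the frame of tray_floor between -0.068 and 0.068 m and z of m1 in the frame of tray_floor between 0.01 and 0.036 m and linear speed of each of m1, m2, m3, m4 below 0.03 m/s and contact force between the fingers and m1 below 0.3 N and x of m2 in the frame of tray_floor between -0.085 and 0.085 m and y of m2 in the frame of tray_floor between -0.068 and 0.068 m and z of m2 in the frame of tray_floor between 0.01 and 0.036 m and contact force between the fingers and m2 below 0.3 N and x of m3 in the frame of tray_floor between -0.085 and 0.085 m and y of m3 in the frame of tray_floor between -0.068 and 0.068 m and z of m3 in the frame of tray_floor between 0.01 and 0.036 m and contact force between the fingers and m3 below 0.3 N and x of m4 in the frame of tray_floor between -0.085 and 0.085 m and y of m4 in the frame of tray_floor between -0.068 and 0.068 m and z of m4 in the frame of tray_floor between 0.01 and 0.036 m and contact force between the fingers and m4 below 0.3 N), for 0.3 s.
3. the loaded tray is right down (value of joint tray below 0.005 m and x of m1 in the frame of tray_floor between -0.085 and 0.085 m and y of m1 in the frame of tray_floor between -0.068 and 0.068 m and z of m1 in the frame of tray_floor between 0.01 and 0.036 m and x of m2 in the frame of tray_floor between -0.085 and 0.085 m and y of m2 in the frame of tray_floor between -0.068 and 0.068 m and z of m2 in the frame of tray_floor between 0.01 and 0.036 m and x of m3 in the frame of tray_floor between -0.085 and 0.085 m and y of m3 in the frame of tray_floor between -0.068 and 0.068 m and z of m3 in the frame of tray_floor between 0.01 and 0.036 m and x of m4 in the frame of tray_floor between -0.085 and 0.085 m and y of m4 in the frame of tray_floor between -0.068 and 0.068 m and z of m4 in the frame of tray_floor between 0.01 and 0.036 m), for 0.2 s.
4. the lid is shut past its catch (value of joint lid below 0.025 rad), for 0.2 s.
At the end, for the whole second after the job is handed in: The tray is down (joint below 5 mm), the lid is shut past its catch (below 0.025 rad), and every module lies at rest inside the tray, none on another (its centre within 85 mm along x and 68 mm along y of the tray's middle and 10 to 36 mm above its floor) (all of step 3 and value of joint lid below 0.025 rad and linear speed of each of m1, m2, m3, m4 below 0.03 m/s and contact force between the fingers and m1 below 0.3 N and contact force between the fingers and m2 below 0.3 N and contact force between the fingers and m3 below 0.3 N and contact force between the fingers and m4 below 0.3 N); the robot touches nothing.
It fails at once if a bystander is moved more than 60 mm (distance of any of tape, dome, driver, tester, cleaner, mug, bullet from where it was at the start of the episode above 0.06 m).
Of m1, m2, m3, m4 only 3 to 4 are there at a start; the rules pass over those that are not, and their reading is None.
At some moment in a run one of m1, m2, m3, m4 may be knocked a few centimetres aside while the robot is not near it.
Once in a run the grip may slacken for a moment while it holds something.
It also fails if it takes over 210 s, if anything falls off the work surface, if the arm or the gripper's body presses on something with over 40 N, if the wrist force passes 120 N, or if a joint passes its speed limit or range.

## Working session

There is one attempt and no reset: what is moved stays moved. The work goes in short steps, Python scripts to look and compute and a tool call to move; the robot and the scene stay as the last step left them, time stands still between calls to the robot, and variables do not carry over. Pictures are saved under pics/ and viewed, about 12 in all and at most 16, crops included, and the job is handed in when it is done.

Besides the shell and the picture viewer there is one more tool, called as a command line: name --pt "numbers of a row" for each row, then --argument value for the rest. carry_out: Moves the arm, as the interface text tells. Its arguments: {"type":"object","properties":{"rows":{"type":"array","items":{"type":"array","items":{"type":"number"}}},"force":{"type":"number"}},"required":["rows"]}

```bash
mkdir -p pics; ls
cat > h.py <<'E'
from bench import *
import numpy as np, cv2
from scipy.spatial.transform import Rotation as R
def T(s=None):
    s=s or read_state(); M=np.eye(4); M[:3,:3]=R.from_quat(s["eef_rot"]).as_matrix(); M[:3,3]=s["ee_pos"]; return M
def cam(n):
    i=camera_info(n)
    E=np.array(i["extrinsics"]) if "extrinsics" in i else T()@np.array(i["tool_from_camera"])
    return i,E
def ray(n,uv,z):
    i,E=cam(n); d=E[:3,:3]@np.array([(uv[0]-i["cx"])/i["fx"],(uv[1]-i["cy"])/i["fy"],1]); o=E[:3,3]
    return (o+d*(z-o[2])/d[2]).round(4)
def proj(n,p):
    i,E=cam(n); q=np.linalg.inv(E)@np.append(p,1); return np.array([i["fx"]*q[0]/q[2]+i["cx"],i["fy"]*q[1]/q[2]+i["cy"]]).round(1)
E
python3 - <<'E'
from h import *
s=read_state();print({k:np.round(v,3).tolist() for k,v in s.items()})
a=camera("scene");b=camera("side")
cv2.imwrite("pics/a.png",a);cv2.imwrite("pics/b.png",b);cv2.imwrite("pics/w.png",camera("wrist"))
for c in("scene","side"):
  print(c,np.round(cam(c)[1],2).tolist(),camera_info(c)["fx"])
  for q,z in(("m1",.016),("box",0),("rail_grip",.128),("pawl_pad",.078),("lid_hinge",.1),("tray_floor",.014)):
    for d in pinpoint(q,c): print(q,np.round(d["xy"],0),round(d["conf"],2),ray(c,d["xy"],z))
E
```

```text
pics
{'time': 0.0, 'joint_positions': [-1.236, 0.333, -0.065, 1.461, 0.022, 1.35, -0.088], 'joint_vel': [0.0, -0.0, -0.0, -0.0, -0.002, 0.002, -0.001], 'joint_torque': [0.001, -62.326, 0.025, -38.988, -0.061, 0.04, 0.0], 'ee_pos': [0.219, 0.585, 0.236], 'eef_rot': [0.822, 0.57, -0.001, 0.0], 'ft_force': [0.027, -0.068, 0.26], 'torque': [-0.011, -0.036, -0.003], 'width': 0.087}
scene [[0.8, 0.44, -0.41, 1.24], [0.6, -0.61, 0.52, -0.97], [-0.02, -0.66, -0.75, 1.37], [0.0, 0.0, 0.0, 1.0]] 473.5067954958217
m1 [284. 195.] 0.79 [0.5745 0.0198 0.016 ]
m1 [216. 265.] 0.7 [ 0.5722 -0.3709  0.016 ]
m1 [264. 221.] 0.64 [ 0.5897 -0.1268  0.016 ]
m1 [210. 193.] 0.56 [ 0.3404 -0.1358  0.016 ]
m1 [296. 224.] 0.55 [ 0.689  -0.0663  0.016 ]
m1 [242. 186.] 0.51 [ 0.4162 -0.0365  0.016 ]
m1 [233. 205.] 0.47 [ 0.4509 -0.1335  0.016 ]
box [300. 167.] 0.75 [0.5325 0.1942 0.    ]
rail_grip [294. 166.] 0.91 [0.5795 0.0779 0.128 ]
pawl_pad [274. 162.] 0.65 [0.4785 0.0919 0.078 ]
lid_hinge [310. 134.] 0.96 [0.5143 0.2855 0.1   ]
tray_floor [298. 159.] 0.62 [0.5079 0.213  0.014 ]
side [[0.73, -0.45, 0.52, -0.23], [-0.68, -0.48, 0.55, -0.91], [-0.0, -0.76, -0.65, 1.08], [0.0, 0.0, 0.0, 1.0]] 421.0478277257054
m1 [222. 219.] 0.82 [ 0.3984 -0.0411  0.016 ]
m1 [224. 243.] 0.76 [ 0.3324 -0.1314  0.016 ]
m1 [249. 221.] 0.69 [ 0.4641 -0.1128  0.016 ]
m1 [182. 112.] 0.68 [0.7279 0.6652 0.016 ]
m1 [320. 244.] 0.67 [ 0.5627 -0.3563  0.016 ]
m1 [273. 208.] 0.65 [ 0.5733 -0.1238  0.016 ]
m1 [291. 186.] 0.53 [ 0.7078 -0.084   0.016 ]
m1 [254. 191.] 0.48 [ 0.5844 -0.0054  0.016 ]
rail_grip [231. 157.] 0.6 [0.5677 0.1002 0.128 ]
pawl_pad [218. 179.] 0.53 [0.4855 0.0841 0.078 ]
lid_hinge [188. 148.] 0.86 [0.5074 0.2934 0.1   ]
tray_floor [207. 172.] 0.9 [0.5279 0.2114 0.014 ]
```

View pics/a.png

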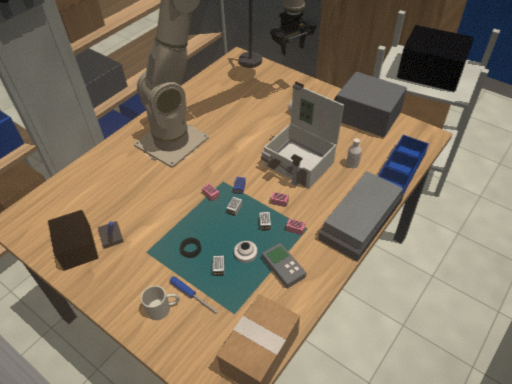

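View pics/b.png

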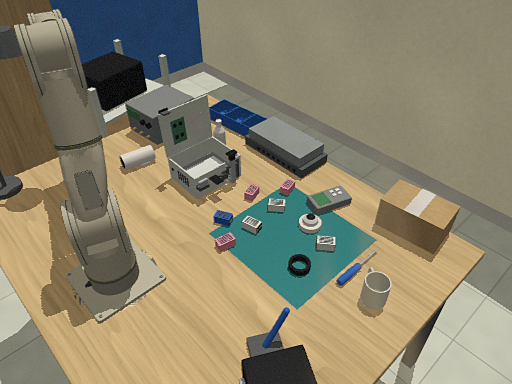

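carry_out --pt "-1 0 0 -1 1" --pt "-1 0 0 -1 1" --pt "-1 0 0 -1 1" --pt "-1 0 0 -1 1" --pt "-1 0 0 -1 1" --pt "-1 0 0 -1 1" --pt "-1 0 0 0 1" --pt "-1 0 0 0 1" --pt "-1 0 0 0 1" --pt "-1 0 0 0 1" --pt "-1 0 0 0 1" --pt "-1 0 0 0 1" --pt "-1 0 0 0 1" --pt "-1 0 0 0 1"

```text
time: 1.92
ee_pos: [0.2185, 0.5844, 0.4261]
eef_rot: [0.999, -0.032, -0.0, -0.0]
ft_force: [-0.0, 0.1, 0.5]
width: 0.0871
```

```bash
cat >> h.py <<'E'
def need(p=None,xdir=None):
    "shift in tool units to world p (after turning), turn units so tool x is along world yaw xdir (mod pi)"
    M=T(); t=0; A=M[:3,:3]
    if xdir is not None:
        y=np.arctan2(A[1,0],A[0,0]); d=(y-xdir+np.pi/2)%np.pi-np.pi/2; t=np.degrees(d)/5
        A=A@R.from_euler('z',d).as_matrix()
    print("pos",M[:3,3].round(4),"q7",round(read_state()["joint_positions"][6],2),"turn",round(t,2),"shift after turn",None if p is None else (A.T@(np.array(p)-M[:3,3])/.03).round(2))
E
python3 -c "
from h import *
need([.5,.15,.4],0)"
```

```text
pos [0.2185 0.5844 0.4261] q7 -1.33 turn -0.74 shift after turn [ 9.38 14.48  0.86]
```

carry_out --pt "-1 0.7 1 0 -0.7" --pt "-1 0.7 1 0 0" --pt "-1 0.7 1 0 0" --pt "-1 0.7 1 0 0" --pt "-1 0.7 1 0 0" --pt "-1 0.7 1 0 0" --pt "-1 0.7 1 0 0" --pt "-1 0.7 1 0 0" --pt "-1 0.7 1 0 0" --pt "-1 0.7 1 0 0" --pt "-1 0.7 1 0 0" --pt "-1 0.7 1 0 0" --pt "-1 0.7 1 0 0" --pt "-1 0.3 1 0 0" --pt "-1 0 0 0 0"

```text
time: 3.17
ee_pos: [0.503, 0.1401, 0.4236]
eef_rot: [1.0, -0.004, -0.0, -0.001]
ft_force: [-0.5, -0.6, -0.4]
width: 0.087
```

Run:
```python
from h import *
cv2.imwrite("pics/w1.png",camera("wrist"))
need()
c="wrist"
print(camera_info(c))
for q,z in(("m1",.016),("box",0),("rail_grip",.128),("pawl_pad",.078),("lid_hinge",.1),("tray_floor",.014),("lid_edge",.28)):
    for d in pinpoint(q,c): print(q,np.round(d["xy"],0),round(d["conf"],2),ray(c,d["xy"],z))
```

```text
pos [0.5022 0.1431 0.4234] q7 -0.34 turn 0 shift after turn None
{'fx': 340.00704220875974, 'fy': 340.00704220875974, 'cx': 257.1494776897945, 'cy': 187.4991766020342, 'tool_from_camera': array([[ 9.99999929e-01, -2.69696959e-04, -2.62020774e-04,
         4.54340078e-04],
       [ 3.31542668e-04,  9.61151923e-01,  2.76019693e-01,
        -7.49578775e-02],
       [ 1.77400099e-04, -2.76019761e-01,  9.61151944e-01,
        -1.48133089e-01],
       [ 0.00000000e+00,  0.00000000e+00,  0.00000000e+00,
         1.00000000e+00]])}
m1 [202. 238.] 0.95 [ 0.4035 -0.0308  0.016 ]
m1 [168. 284.] 0.71 [ 0.3351 -0.1229  0.016 ]
m1 [307. 281.] 0.59 [ 0.592  -0.1168  0.016 ]
box [263.  98.] 0.94 [0.5096 0.2117 0.    ]
box [385. 325.] 0.49 [ 0.7523 -0.2219  0.    ]
rail_grip [313. 178.] 0.6 [0.5748 0.1105 0.128 ]
pawl_pad [244. 184.] 0.81 [0.4804 0.0892 0.078 ]
lid_hinge [272.  20.] 0.85 [0.5182 0.3099 0.1   ]
tray_floor [270.  95.] 0.85 [0.5193 0.2167 0.014 ]
tray_floor [270.  22.] 0.45 [0.5189 0.323  0.014 ]
```

View pics/w1.png

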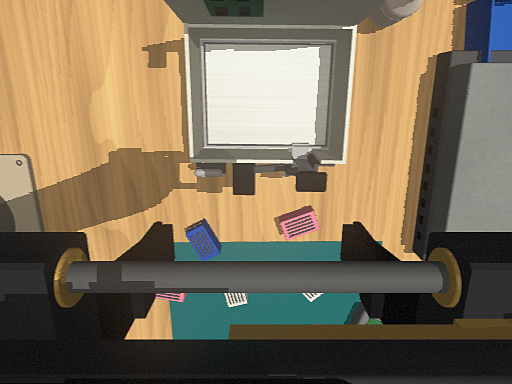

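Run:
```python
from h import *
for uv,z in(((187,163),.1),((351,163),.1),((355,27),.1),((184,28),.1),((311,182),.149),((244,179),.078)): print(uv,ray("wrist",uv,z))
```

```text
(187, 163) [0.4011 0.1248 0.1   ]
(351, 163) [0.6326 0.126  0.1   ]
(355, 27) [0.6236 0.3018 0.1   ]
(184, 28) [0.4064 0.2997 0.1   ]
(311, 182) [0.5696 0.111  0.149 ]
(244, 179) [0.4806 0.0962 0.078 ]
```

Run:
```python
import cv2
a=cv2.imread("pics/w1.png")[0:200,170:370]
cv2.imwrite("pics/w1c.png",cv2.resize(a,None,fx=3,fy=3,interpolation=cv2.INTER_CUBIC))
```

```text
(no output)
```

View pics/w1c.png

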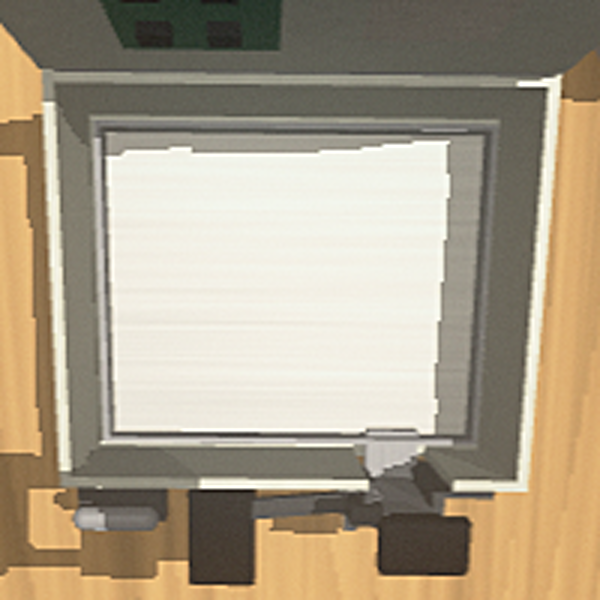

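carry_out --pt "-1 0.6 0.3 1 0.1" --pt "-1 0.6 0.3 1 0" --pt "-1 0.6 0.3 1 0" --pt "-1 0.5 0.2 1 0" --pt "-1 0 0 1 0" --pt "-1 0 0 0 0"

```text
time: 4.07
ee_pos: [0.5717, 0.1219, 0.2691]
eef_rot: [1.0, 0.004, 0.001, -0.003]
ft_force: [-0.3, 1.6, -0.4]
width: 0.0871
```

```bash
cat >> h.py <<'E'
BO=np.array([.517,.217]);BY=-.015
def bx(x,y,z): return np.array([*(BO+R.from_euler('z',BY).as_matrix()[:2,:2]@[x,y]),z])
E
python3 - <<'E'
from h import *
cv2.imwrite("pics/w2.png",camera("wrist"))
need(bx(.055,-.105,.124),BY)
print(proj("wrist",bx(.055,-.105,.149)),proj("wrist",bx(-.035,-.122,.078)))
for q,z in(("rail_grip",.128),("pawl_pad",.078)):
    for d in pinpoint(q,"wrist"): print(q,np.round(d["xy"],0),round(d["conf"],2),ray("wrist",d["xy"],z))
E
```

```text
pos [0.5725 0.1221 0.2723] q7 -0.18 turn 0.26 shift after turn [-0.09  0.41  4.94]
[253.2 197.8] [167.5 191.4]
rail_grip [256. 208.] 0.89 [0.5746 0.095  0.128 ]
pawl_pad [168. 201.] 0.96 [0.4822 0.0846 0.078 ]
```

View pics/w2.png

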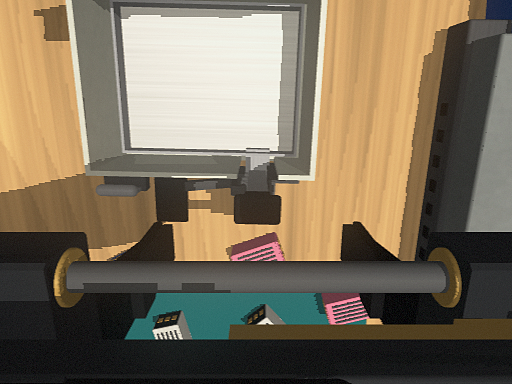

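carry_out --pt "-1 0 0 0 0.25" --pt "-1 0 0.4 0 0" --pt "-1 0 0 0 0" --pt "-1 0 0 0 0" --pt "-1 0 0 0 0" --pt "-1 0 0 0 0"

```text
time: 4.72
ee_pos: [0.576, 0.1111, 0.2861]
eef_rot: [1.0, -0.007, 0.012, -0.008]
ft_force: [0.5, -0.1, -0.2]
width: 0.0868
```

Run:
```python
from h import *
s=read_state();print(np.abs(s["joint_vel"]).max())
a=camera("wrist");cv2.imwrite("pics/w3.png",cv2.resize(a[:260,60:340],None,fx=2.5,fy=2.2))
need(bx(.055,-.105,.124),BY)
print(proj("wrist",bx(.055,-.105,.149)),proj("wrist",bx(-.035,-.122,.078)))
for q,z in(("rail_grip",.128),("pawl_pad",.078),("tray_floor",.014)):
    for d in pinpoint(q,"wrist"): print(q,np.round(d["xy"],0),round(d["conf"],2),ray("wrist",d["xy"],z))
```

```text
0.010188913092592886
pos [0.5761 0.111  0.2861] q7 -0.18 turn 0.0 shift after turn [-0.32  0.09  5.4 ]
[246.4 182.3] [163.4 182. ]
rail_grip [252. 190.] 0.97 [0.5754 0.0986 0.128 ]
pawl_pad [162. 191.] 0.77 [0.478 0.086 0.078]
tray_floor [201.  76.] 0.82 [0.5174 0.2074 0.014 ]
```

View pics/w3.png

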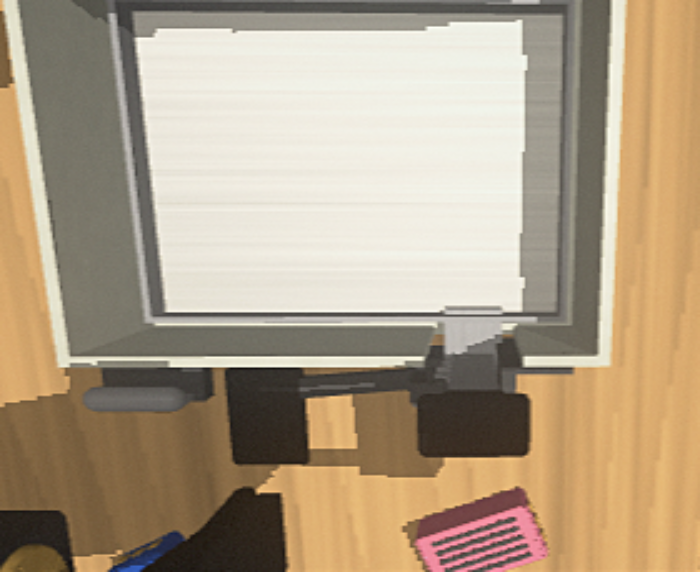

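Run:
```python
from h import *
for uv,z in(((86.4,166.4),.1),((304,166.4),.1),((249.6,194),.149),((166.8,190.9),.078)): print(uv,ray("wrist",uv,z))
for c in("scene","side"):
  camera(c)
  for p in((.055,-.105,.128),(-.035,-.122,.078)): print(c,proj(c,bx(*p)))
```

```text
(86.4, 166.4) [0.4112 0.1186 0.1   ]
(304, 166.4) [0.6277 0.1144 0.1   ]
(249.6, 194) [0.5726 0.1008 0.149 ]
(166.8, 190.9) [0.4827 0.0857 0.078 ]
scene [297.4 159.7]
scene [275.3 161.7]
side [229.7 155.7]
side [214.6 178.1]
```

```bash
sed -i 's/^BO=.*/BO=np.array([.520,.207]);BY=-.02/' h.py
python3 - <<'E'
from h import *
print(T()[:3,2])
need(bx(.055,-.105,.124),BY)
E
```

```text
[ 0.0228763   0.0160504  -0.99960945]
pos [0.5759 0.1112 0.2853] q7 -0.18 turn 0.06 shift after turn [-0.21  0.43  5.37]
```

carry_out --pt "-1 -0.2 0.4 0.2 0" --pt "-1 0 0 0.5 0" --pt "-1 0 0 0.6 0" --pt "-1 0 0 0.6 0" --pt "-1 0 0 0.6 0" --pt "-1 0 0 0.4 0" --pt "-1 0 0 0.2 0"

```text
time: 5.6
ee_pos: [0.5725, 0.101, 0.1896]
eef_rot: [1.0, -0.007, 0.013, -0.009]
ft_force: [-0.5, -0.2, -0.1]
width: 0.0871
```

Run:
```python
from h import *
print(T()[:3,2])
need(bx(.055,-.105,.124),BY)
```

```text
[ 0.02583857  0.01695906 -0.99952227]
pos [0.5725 0.101  0.1896] q7 -0.14 turn 0.08 shift after turn [-0.04  0.04  2.19]
```

carry_out --pt "-1 0 0 0.5 0" --pt "-1 0 0 0.5 0" --pt "-1 0 0 0.5 0" --pt "-1 0 0 0.4 0" --pt "-1 0 0 0.2 0" --pt "-1 0 0 0 0"

```text
time: 6.1
ee_pos: [0.5743, 0.1027, 0.1234]
eef_rot: [1.0, -0.006, 0.013, -0.008]
ft_force: [0.3, -0.5, 0.9]
width: 0.0867
```

carry_out --pt "1 0 0 0 0" --pt "1 0 0 0 0" --pt "1 0 0 0 0" --pt "1 0 0 0 0" --pt "1 0 0 0 0" --pt "1 0 0 0 0" --force 40

```text
time: 6.6
ee_pos: [0.5761, 0.103, 0.1267]
eef_rot: [1.0, -0.006, 0.015, -0.009]
ft_force: [-0.7, -0.4, -0.1]
width: 0.0552
```

carry_out --pt "1 0 0 0 0" --pt "1 0 0 0 0" --pt "1 0 0 0 0" --pt "1 0 0 0 0" --pt "1 0 0 0 0" --pt "1 0 0 0 0" --pt "1 0 0 0 0"

```text
time: 7.18
ee_pos: [0.5726, 0.1031, 0.1267]
eef_rot: [1.0, -0.006, 0.011, -0.009]
ft_force: [-0.6, 0.2, -0.2]
width: 0.0381
```

carry_out --pt "1 0 0 0 0" --pt "1 0 0 0 0" --pt "1 0 0 0 0" --pt "1 0 0 0 0" --pt "1 0 0 0 0" --pt "1 0 0 0 0" --pt "1 0 0 0 0"

```text
time: 7.77
ee_pos: [0.5726, 0.1031, 0.1267]
eef_rot: [1.0, -0.006, 0.01, -0.009]
ft_force: [0.6, -0.6, -0.5]
width: 0.0383
```

Run:
```python
from h import *
a=camera("side");u,v=proj("side",T()[:3,3]);u=int(u);v=int(v);print(u,v)
b=camera("wrist")[120:300,130:390]
cv2.imwrite("pics/g.png",np.hstack([cv2.resize(a[v-40:v+40,u-40:u+40],(400,400)),cv2.resize(b,(400,400))]))
```

```text
231 156
```

View pics/g.png

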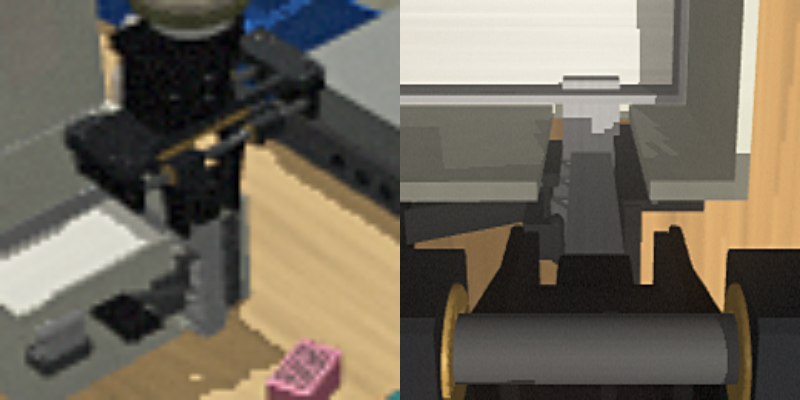

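carry_out --pt "-0.2 0 0 0 0" --pt "-0.2 0 0 0 0" --pt "-0.2 0 0 0 0" --pt "-0.2 0 0 0.2 0" --pt "-0.2 0 0 0.2 0" --pt "-0.2 0 0 0 0"

```text
time: 8.37
ee_pos: [0.5733, 0.1034, 0.1138]
eef_rot: [1.0, -0.006, 0.011, -0.009]
ft_force: [-0.3, -0.1, 0.4]
width: 0.0516
```

carry_out --pt "1 0 0 0 0" --pt "1 0 0 0 0" --pt "1 0 0 0 0" --pt "1 0 0 0 0" --pt "1 0 0 0 0" --pt "1 0 0 0 0" --pt "1 0 0 0 0"

```text
time: 8.95
ee_pos: [0.5729, 0.1032, 0.1128]
eef_rot: [1.0, -0.006, 0.01, -0.009]
ft_force: [0.8, 0.8, -0.8]
width: 0.0389
```

carry_out --pt "1 0 0 -0.2 0" --pt "1 0 0 -0.3 0" --pt "1 0 0 -0.3 0" --pt "1 0 0 -0.2 0" --pt "1 0 0 0 0"

```text
time: 9.37
ee_pos: [0.5729, 0.1032, 0.1398]
eef_rot: [1.0, -0.006, 0.011, -0.008]
ft_force: [3.0, 0.3, -5.4]
width: 0.0392
```

Run:
```python
from h import *
need();a=camera("side");u,v=proj("side",T()[:3,3]);u=int(u);v=int(v)
b=camera("scene");w,x=map(int,proj("scene",T()[:3,3]))
cv2.imwrite("pics/g2.png",np.hstack([cv2.resize(a[v-35:v+45,u-50:u+30],(400,400)),cv2.resize(b[x-40:x+40,w-40:w+40],(400,400))]))
```

```text
pos [0.5729 0.1032 0.1398] q7 -0.12 turn 0 shift after turn None
```

View pics/g2.png

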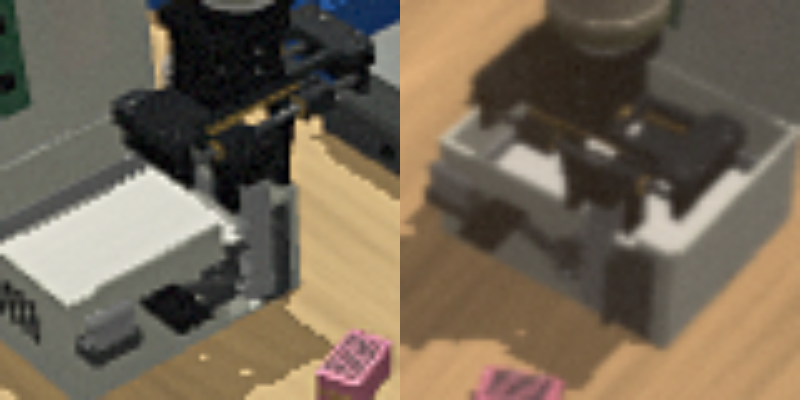

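carry_out --pt "1 0 0 -0.2 0" --pt "1 0 0 -0.3 0" --pt "1 0 0 -0.3 0" --pt "1 0 0 -0.3 0" --pt "1 0 0 -0.15 0" --pt "1 0 0 0 0" --pt "1 0 0 0 0"

```text
time: 10.05
ee_pos: [0.573, 0.1031, 0.1722]
eef_rot: [1.0, -0.006, 0.012, -0.006]
ft_force: [1.7, 0.7, -4.0]
width: 0.039
```

carry_out --pt "1 0 0 -0.15 0" --pt "1 0 0 -0.1 0" --pt "1 0 0 0 0" --pt "1 0 0 0 0"

```text
time: 10.38
ee_pos: [0.5729, 0.1031, 0.1785]
eef_rot: [1.0, -0.006, 0.012, -0.006]
ft_force: [2.9, 0.6, -4.5]
width: 0.0393
```

Run:
```python
from h import *
need();a=camera("side")
p=lambda x,y,z: proj("side",bx(x,y,z))
print([ (z,p(.055,-.105,.149+z)) for z in (.04,.06,.08)])
for c in("side","scene"):
  camera(c)
  for q in("rail_grip","tray_floor"): print(c,q,[(np.round(d["xy"],1),round(d["conf"],2)) for d in pinpoint(q,c)],[proj(c,bx(.055,-.105,.128+z) if q[0]=="r" else bx(0,0,.014+z)) for z in(.04,.06,.08)])
```

```text
pos [0.5729 0.1031 0.1785] q7 -0.14 turn 0 shift after turn None
[(0.04, array([231.2, 143.2])), (0.06, array([230.9, 138.7])), (0.08, array([230.7, 134.1]))]
side rail_grip [(array([229.4, 141.5]), 0.82)] [array([231.4, 147.9]), array([231.2, 143.4]), array([230.9, 138.9])]
side tray_floor [(array([204.6, 161.1]), 0.66)] [array([205.3, 165.5]), array([204.8, 161.5]), array([204.4, 157.4])]
scene rail_grip [(array([292.3, 149.5]), 0.78)] [array([296.8, 153.8]), array([297. , 149.8]), array([297.2, 145.7])]
scene tray_floor [(array([298. , 148.3]), 0.77), (array([232.5, 205.3]), 0.62)] [array([299.7, 154.2]), array([300. , 150.5]), array([300.2, 146.8])]
```

carry_out --pt "-1 0 0 0 0" --pt "-1 0 0 0 0" --pt "-1 0 0 0 0" --pt "-1 0 0 0 0" --pt "-1 0 0 0 0" --pt "-1 0 0 0 0" --pt "-1 0 0 -0.3 0" --pt "-1 0 0 -0.5 0" --pt "-1 0 0 -0.5 0" --pt "-1 0 0 -0.7 0" --pt "-1 0 0 -0.8 0" --pt "-1 0 0 -0.5 0" --pt "-1 0 0 -0.2 0" --pt "-1 0 0 0 0"

```text
time: 11.9
ee_pos: [0.5693, 0.1008, 0.2932]
eef_rot: [1.0, -0.006, 0.012, -0.006]
ft_force: [-0.3, -0.3, 0.3]
width: 0.0868
```

Run:
```python
from h import *
need([.51,-.2,.32],0);print(T()[:3,2])
for c in("side","scene","wrist"):
  camera(c)
  for q in("rail_grip","tray_floor"): print(c,q,[(np.round(d["xy"],1),round(d["conf"],2)) for d in pinpoint(q,c)],[proj(c,bx(.055,-.105,.128+z) if q[0]=="r" else bx(0,0,.014+z)) for z in(.04,.06,.08)])
```

```text
pos [0.5693 0.1008 0.2932] q7 -0.18 turn -0.14 shift after turn [-1.95 10.01 -1.07]
[ 0.02381032  0.01270487 -0.99963576]
side rail_grip [(array([180.2, 109.7]), 0.72), (array([229.6, 142.9]), 0.55)] [array([231.4, 147.9]), array([231.2, 143.4]), array([230.9, 138.9])]
side tray_floor [(array([206.8, 159. ]), 0.57), (array([273.1, 207.6]), 0.42)] [array([205.3, 165.5]), array([204.8, 161.5]), array([204.4, 157.4])]
scene rail_grip [(array([296.2, 152.5]), 0.75), (array([299.1, 165.8]), 0.32), (array([193.3, 298.4]), 0.21)] [array([296.8, 153.8]), array([297. , 149.8]), array([297.2, 145.7])]
scene tray_floor [(array([297.1, 148.7]), 0.69)] [array([299.7, 154.2]), array([300. , 150.5]), array([300.2, 146.8])]
wrist rail_grip [(array([261.5, 192.6]), 0.7)] [array([259.1, 185.7]), array([259.8, 192.4]), array([260.6, 200.2])]
wrist tray_floor [(array([202.5,  61.4]), 0.84)] [array([205.5,  62.6]), array([203. ,  60.8]), array([200.2,  58.8])]
```

carry_out --pt "-1 0 0.2 -0.4 0" --pt "-1 -0.1 0.6 -0.7 0" --pt "-1 -0.3 0.8 -0.8 0" --pt "-1 -0.3 0.8 -0.8 0" --pt "-1 -0.3 0.8 -0.8 0" --pt "-1 -0.3 0.8 -0.5 0" --pt "-1 -0.3 0.8 0 0" --pt "-1 -0.3 0.8 0 0" --pt "-1 0 0.6 0 0" --pt "-1 0 0.3 0 0" --pt "-1 0 0.1 0 0" --pt "-1 0 0 0 0"

```text
time: 13.35
ee_pos: [0.5014, -0.1117, 0.421]
eef_rot: [1.0, -0.007, 0.012, -0.005]
ft_force: [0.0, 0.6, -0.4]
width: 0.0871
```

```bash
cat >> h.py <<'E'
def mods(pic=None,c="wrist",z=.016):
    im=camera(c); hsv=cv2.cvtColor(im,cv2.COLOR_BGR2HSV)
    if pic: cv2.imwrite(pic,im)
    for d in silhouettes("m1",c):
        m=d["mask"].astype(bool)
        if m.sum()<20: continue
        sat=np.mean(hsv[m][:,1]>90)
        p=np.column_stack(np.nonzero(m))[:,::-1].astype(float)
        i,E=cam(c); r=np.c_[(p-[i["cx"],i["cy"]])/[i["fx"],i["fy"]],np.ones(len(p))]@E[:3,:3].T
        w=(E[:3,3]+r*((.032-E[2,3])/r[:,2:]))[:,:2].astype(np.float32)
        (a,b),(ww,hh),an=cv2.minAreaRect(w)
        if ww<hh: an+=90
        print("mod" if sat<.3 else "coloured",round(d["conf"],2),np.round(d["box"]).astype(int).tolist(),"sat",round(sat,2),"ctr@32mm",np.round([a,b],4),"dims",np.round(sorted([ww,hh]),3),"long yaw deg",round((an+90)%180-90,1))
    for d in pinpoint("m1",c): print(" pp",np.round(d["xy"]),round(d["conf"],2),ray(c,d["xy"],z))
E
python3 - <<'E'
from h import *
print(T()[:3,2]);need();mods("pics/m.png")
E
```

```text
[ 0.02391701  0.01050503 -0.99965875]
pos [ 0.5014 -0.1117  0.421 ] q7 0.14 turn 0 shift after turn None
mod 0.87 [308, 146, 40, 46] sat 0.03 ctr@32mm [ 0.5911 -0.1199] dims [0.036 0.066] long yaw deg -48.8
mod 0.8 [225, 155, 29, 42] sat 0.03 ctr@32mm [ 0.4596 -0.1308] dims [0.038 0.064] long yaw deg -76.1
mod 0.75 [299, 70, 46, 36] sat 0.12 ctr@32mm [ 0.5734 -0.0068] dims [0.037 0.065] long yaw deg 21.2
coloured 0.72 [190, 96, 44, 45] sat 0.71 ctr@32mm [ 0.4099 -0.039 ] dims [0.042 0.064] long yaw deg -65.1
mod 0.69 [371, 117, 47, 30] sat 0.22 ctr@32mm [ 0.6922 -0.0765] dims [0.039 0.068] long yaw deg 16.0
coloured 0.65 [235, 8, 30, 16] sat 0.41 ctr@32mm [0.4805 0.0823] dims [0.019 0.037] long yaw deg -0.5
coloured 0.57 [151, 155, 48, 34] sat 0.51 ctr@32mm [ 0.3421 -0.1302] dims [0.042 0.067] long yaw deg -11.5
mod 0.5 [302, 295, 18, 6] sat 0.0 ctr@32mm [ 0.5863 -0.3908] dims [0.014 0.025] long yaw deg -1.6
 pp [190.  93.] 0.93 [ 0.4078 -0.0345  0.016 ]
 pp [150. 156.] 0.9 [ 0.3366 -0.132   0.016 ]
 pp [310. 146.] 0.84 [ 0.5986 -0.1204  0.016 ]
 pp [370. 116.] 0.8 [ 0.6927 -0.0736  0.016 ]
 pp [226. 153.] 0.79 [ 0.4604 -0.1291  0.016 ]
 pp [295.  73.] 0.77 [ 0.5717 -0.0059  0.016 ]
 pp [297. 282.] 0.68 [ 0.5815 -0.3699  0.016 ]
```

View pics/m.png

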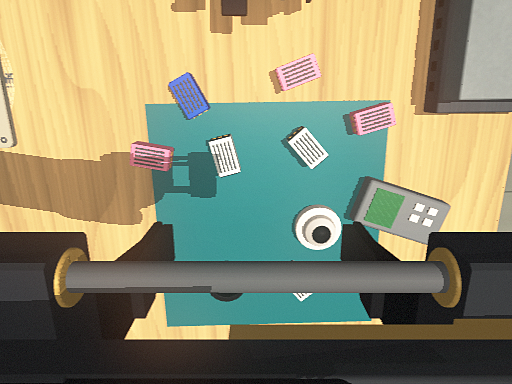

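Run:
```python
from h import *
need([.460,-.130,.10],np.radians(14))
```

```text
pos [ 0.5018 -0.1098  0.4204] q7 0.14 turn -2.94 shift after turn [-1.78  0.37 10.64]
```

carry_out --pt "-1 0 0 0.3 -1" --pt "-1 0 0 0.6 -1" --pt "-1 0 0 0.8 -0.9" --pt "-1 -0.4 0.1 0.9 0" --pt "-1 -0.5 0.1 1 0" --pt "-1 -0.5 0.1 1 0" --pt "-1 -0.3 0 1 0" --pt "-1 0 0 1 0" --pt "-1 0 0 1 0" --pt "-1 0 0 0.9 0" --pt "-1 0 0 0.7 0" --pt "-1 0 0 0.4 0" --pt "-1 0 0 0.2 0" --pt "-1 0 0 0 0"

```text
time: 14.67
ee_pos: [0.4617, -0.1099, 0.1087]
eef_rot: [0.99, 0.142, 0.009, -0.004]
ft_force: [-0.5, -0.3, -0.6]
width: 0.0872
```

Run:
```python
from h import *
need([.460,-.130,.020],np.radians(14));print(T()[:3,2])
```

```text
pos [ 0.4617 -0.1099  0.1087] q7 0.53 turn 0.46 shift after turn [-0.27  0.65  2.95]
[ 0.01653644  0.00989042 -0.99981435]
```

carry_out --pt "-1 0 0 0 0.45" --pt "-1 -0.25 0.45 0.1 0" --pt "-1 0 0.2 0.5 0" --pt "-1 0 0 0.6 0" --pt "-1 0 0 0.6 0" --pt "-1 0 0 0.6 0" --pt "-1 0 0 0.3 0" --pt "-1 0 0 0.1 0" --pt "-1 0 0 0 0"

```text
time: 15.42
ee_pos: [0.4686, -0.1253, 0.0284]
eef_rot: [0.992, 0.127, 0.014, -0.004]
ft_force: [-0.3, -0.4, 0.7]
width: 0.0871
```

Run:
```python
from h import *
need([.460,-.130,.020],np.radians(14));camera("wrist");print([(np.round(d["box"]),d["conf"]) for d in recognise("m1","wrist")][:4]);print(proj("wrist",[.46,-.13,.016]))
```

```text
pos [ 0.4686 -0.1253  0.0284] q7 0.67 turn 0.11 shift after turn [-0.32  0.08  0.27]
[(array([230., 254.,  78., 135.]), 0.9), (array([ 39., 187.,  79.,  86.]), 0.9), (array([456., 240.,  74.,  42.]), 0.88), (array([485.,  64.,  52.,  91.]), 0.7)]
[236.8 244.6]
```

carry_out --pt "-1 -0.3 0 0 0" --pt "-1 -0.05 0.05 0.25 0" --pt "0.2 0 0 0 0" --pt "1 0 0 0 0" --pt "1 0 0 0 0" --pt "1 0 0 0 0" --pt "1 0 0 0 0" --pt "1 0 0 0 0" --pt "1 0 0 0 0" --pt "1 0 0 0 0" --pt "1 0 0 0 0" --pt "1 0 0 0 0" --pt "1 0 0 0 0" --force 35

```text
time: 16.6
ee_pos: [0.4604, -0.1299, 0.0237]
eef_rot: [0.992, 0.127, 0.017, -0.004]
ft_force: [-0.3, -0.1, 0.9]
width: 0.0362
```

carry_out --pt "1 0 0 -0.3 0" --pt "1 0 0 -0.6 0" --pt "1 0 0 -0.8 0" --pt "1 0 0 -0.9 1" --pt "1 0 0 -0.9 1" --pt "1 0 0 -0.9 1" --pt "1 0 0 -0.9 0" --pt "1 0 0 -0.8 0" --pt "1 0 0 -0.7 0" --pt "1 0 0 -0.5 0" --pt "1 0 0 -0.2 0" --pt "1 0 0 0 0"

```text
time: 17.6
ee_pos: [0.4489, -0.136, 0.2632]
eef_rot: [1.0, -0.014, 0.015, -0.006]
ft_force: [-0.4, 0.6, -1.9]
width: 0.036
```

Run:
```python
from h import *
need(bx(-.038,-.04,.16),BY);print(T()[:3,2])
```

```text
pos [ 0.4489 -0.136   0.2632] q7 0.12 turn -0.1 shift after turn [  0.77 -10.1    3.58]
[ 0.02983408  0.01100442 -0.99949429]
```

carry_out --pt "1 0 -0.3 0 0" --pt "1 0.1 -0.7 0 0" --pt "1 0.1 -0.9 0 0" --pt "1 0.1 -0.9 0 0" --pt "1 0.1 -0.9 0 0" --pt "1 0.1 -0.9 0 0" --pt "1 0.1 -0.9 0 0" --pt "1 0.1 -0.9 0 0" --pt "1 0.1 -0.9 0 0" --pt "1 0 -0.8 0 0" --pt "1 0 -0.6 0 0" --pt "1 0 -0.4 0 0" --pt "1 0 -0.2 0 0" --pt "1 0 0 0 0"

```text
time: 18.77
ee_pos: [0.4725, 0.1595, 0.2486]
eef_rot: [1.0, -0.016, 0.003, -0.001]
ft_force: [-0.3, 0.7, -1.7]
width: 0.0362
```

Run:
```python
from h import *
need(bx(-.038,-.04,.13),BY);print(T()[:3,2])
```

```text
pos [0.4725 0.1595 0.2486] q7 -0.44 turn -0.14 shift after turn [ 0.26 -0.28  3.95]
[ 5.56648458e-03  9.11961701e-04 -9.99984091e-01]
```

carry_out --pt "1 0.25 -0.3 0.2 -0.1" --pt "1 0 0 0.5 0" --pt "1 0 0 0.7 0" --pt "1 0 0 0.7 0" --pt "1 0 0 0.7 0" --pt "1 0 0 0.4 0" --pt "1 0 0 0.2 0" --pt "1 0 0 0 0"

```text
time: 19.43
ee_pos: [0.4816, 0.1589, 0.1413]
eef_rot: [1.0, -0.017, 0.003, 0.001]
ft_force: [-1.5, -0.3, -0.8]
width: 0.0358
```

Run:
```python
from h import *
need(bx(-.038,-.04,.1),BY);print(T()[:3,2])
```

```text
pos [0.4816 0.1589 0.1413] q7 -0.39 turn -0.17 shift after turn [-0.03 -0.3   1.38]
[ 0.00522845 -0.00224857 -0.9999838 ]
```

carry_out --pt "1 0 -0.15 0 -0.15" --pt "1 0 -0.2 0 0" --pt "1 0 0 0.3 0" --pt "1 0 0 0.4 0" --pt "1 0 0 0.35 0" --pt "1 0 0 0.2 0" --pt "1 0 0 0 0"

```text
time: 20.02
ee_pos: [0.4846, 0.171, 0.1049]
eef_rot: [1.0, -0.01, 0.005, -0.001]
ft_force: [-0.4, -0.5, -1.0]
width: 0.0362
```

Run:
```python
from h import *
need(bx(-.038,-.04,.1),BY);print(T()[:3,2])
```

```text
pos [0.4846 0.171  0.1049] q7 -0.37 turn -0.01 shift after turn [-0.11  0.11  0.16]
[ 0.01099     0.00129791 -0.99993877]
```

carry_out --pt "1 0 0 0.15 0" --pt "1 0 0 0.05 0" --pt "-0.3 0 0 0 0" --pt "-0.3 0 0 0 0" --pt "-0.3 0 0 0 0" --pt "-0.3 0 0 0 0" --pt "-0.3 0 0 0 0" --pt "-0.3 0 0 -0.3 0" --pt "-0.3 0 0 -0.6 0" --pt "-0.3 0 0 -0.8 0" --pt "-1 0 0 -0.9 0" --pt "-1 0 0 -0.9 0" --pt "-1 0 0 -0.8 0" --pt "-1 0 0 -0.5 0" --pt "-1 0 0 -0.2 0" --pt "-1 0 0 0 0"

```text
time: 21.35
ee_pos: [0.4833, 0.1697, 0.2625]
eef_rot: [1.0, -0.012, 0.008, -0.002]
ft_force: [-0.4, 0.8, -0.3]
width: 0.0846
```

Run:
```python
from h import *
print(T()[:3,2])
need([.55,-.06,.36],0);mods("pics/p1.png",z=.09);print(proj("wrist",bx(-.038,-.04,.106)))
```

```text
[ 0.0153596   0.00327806 -0.99987666]
pos [0.4833 0.1697 0.2625] q7 -0.43 turn -0.26 shift after turn [ 2.27  7.65 -3.24]
coloured 0.74 [329, 300, 54, 20] sat 0.7 ctr@32mm [ 0.5737 -0.0181] dims [0.026 0.065] long yaw deg -1.8
mod 0.72 [257, 174, 35, 66] sat 0.02 ctr@32mm [0.485  0.1516] dims [0.045 0.08 ] long yaw deg 88.6
coloured 0.56 [199, 316, 48, 52] sat 0.78 ctr@32mm [ 0.4097 -0.0304] dims [0.049 0.074] long yaw deg -62.7
 pp [325. 286.] 0.94 [0.5541 0.0422 0.09  ]
 pp [257. 171.] 0.64 [0.4847 0.1693 0.09  ]
[253.5 177.1]
```

carry_out --pt "-1 0 0.3 -0.4 -0.25" --pt "-1 0.2 0.7 -0.6 0" --pt "-1 0.3 0.9 -0.7 0" --pt "-1 0.3 0.9 -0.7 0" --pt "-1 0.3 0.9 -0.5 0" --pt "-1 0.3 0.9 -0.2 0" --pt "-1 0.3 0.9 0 0" --pt "-1 0.3 0.8 0 0" --pt "-1 0.2 0.6 0 0" --pt "-1 0.1 0.4 0 0" --pt "-1 0 0.2 0 0" --pt "-1 0 0 0 0"

```text
time: 22.5
ee_pos: [0.5478, -0.0652, 0.3405]
eef_rot: [1.0, 0.002, -0.007, 0.006]
ft_force: [-0.3, -0.3, 0.3]
width: 0.087
```

Run:
```python
from h import *
print(T()[:3,2]);mods("pics/m2.png");need([.593,-.12,.1],np.radians(41.2))
```

```text
[-0.01447122 -0.01175089 -0.99982624]
mod 0.95 [366, 154, 53, 37] sat 0.26 ctr@32mm [ 0.6936 -0.0736] dims [0.041 0.066] long yaw deg 16.5
coloured 0.95 [116, 186, 51, 35] sat 0.75 ctr@32mm [ 0.3451 -0.1268] dims [0.045 0.07 ] long yaw deg -10.2
coloured 0.94 [156, 124, 50, 51] sat 0.66 ctr@32mm [ 0.4113 -0.0362] dims [0.045 0.062] long yaw deg -63.9
mod 0.78 [276, 314, 33, 16] sat 0.17 ctr@32mm [ 0.5753 -0.3315] dims [0.031 0.051] long yaw deg 1.0
mod 0.65 [294, 184, 43, 50] sat 0.02 ctr@32mm [ 0.5915 -0.1179] dims [0.039 0.067] long yaw deg -50.5
mod 0.64 [283, 101, 47, 39] sat 0.11 ctr@32mm [ 0.5744 -0.0043] dims [0.038 0.063] long yaw deg 19.2
 pp [283. 103.] 0.95 [ 0.5788 -0.008   0.016 ]
 pp [157. 123.] 0.94 [ 0.4058 -0.0364  0.016 ]
 pp [278. 325.] 0.9 [ 0.581  -0.3634  0.016 ]
 pp [294. 182.] 0.83 [ 0.5967 -0.1181  0.016 ]
 pp [364. 154.] 0.66 [ 0.6943 -0.0759  0.016 ]
 pp [116. 186.] 0.66 [ 0.3388 -0.1277  0.016 ]
pos [ 0.548  -0.0625  0.3411] q7 0.11 turn -8.14 shift after turn [0.   2.44 8.03]
```

carry_out --pt "-1 0 0 0.1 -1" --pt "-1 0 0 0.3 -1" --pt "-1 0 0 0.5 -1" --pt "-1 0 0 0.6 -1" --pt "-1 0 0 0.6 -1" --pt "-1 0 0 0.6 -1" --pt "-1 0 0 0.6 -1" --pt "-1 0 0 0.6 -0.8" --pt "-1 0 0.3 0.5 0" --pt "-1 0 0.6 0.5 0" --pt "-1 0 0.6 0.5 0" --pt "-1 0 0.5 0.4 0" --pt "-1 0 0.3 0.3 0" --pt "-1 0 0.1 0.1 0" --pt "-1 0 0 0 0"

```text
time: 23.9
ee_pos: [0.5963, -0.092, 0.1456]
eef_rot: [0.929, 0.371, -0.005, -0.003]
ft_force: [-0.8, 0.5, 0.4]
width: 0.087
```

Run:
```python
from h import *
print(T()[:3,2]);need([.594,-.119,.02],np.radians(40.5))
```

```text
[-1.20750284e-02  8.44552147e-04 -9.99926738e-01]
pos [ 0.5963 -0.092   0.1456] q7 1.01 turn 0.61 shift after turn [-0.61  0.67  4.19]
```

carry_out --pt "-1 0 0 0 0.6" --pt "-1 -0.3 0.3 0.1 0" --pt "-1 -0.3 0.3 0.5 0" --pt "-1 0 0 0.7 0" --pt "-1 0 0 0.7 0" --pt "-1 0 0 0.7 0" --pt "-1 0 0 0.4 0" --pt "-1 0 0 0.2 0" --pt "-1 0 0 0 0"

```text
time: 24.65
ee_pos: [0.5946, -0.1148, 0.0486]
eef_rot: [0.935, 0.354, -0.001, -0.002]
ft_force: [0.1, 0.3, 0.5]
width: 0.087
```

Run:
```python
from h import *
print(T()[:3,2]);need([.594,-.119,.022],np.radians(40.5))
```

```text
[-0.00334997  0.00383829 -0.99998702]
pos [ 0.5946 -0.1148  0.0486] q7 1.07 turn 0.19 shift after turn [-0.1   0.1   0.89]
```

carry_out --pt "-1 -0.1 0.1 0.2 0.15" --pt "-1 0 0 0.4 0" --pt "-1 0 0 0.25 0" --pt "0.2 0 0 0 0" --pt "1 0 0 0 0" --pt "1 0 0 0 0" --pt "1 0 0 0 0" --pt "1 0 0 0 0" --pt "1 0 0 0 0" --pt "1 0 0 0 0" --pt "1 0 0 0 0" --pt "1 0 0 0 0" --pt "1 0 0 0 0" --pt "1 0 0 0 0" --pt "1 0 0 0 0"

```text
time: 25.9
ee_pos: [0.5971, -0.1196, 0.0253]
eef_rot: [0.938, 0.348, 0.002, -0.001]
ft_force: [0.7, -0.6, -1.2]
width: 0.0355
```

carry_out --pt "1 0 0 -0.3 0" --pt "1 0 0 -0.6 0" --pt "1 0 0 -0.8 0" --pt "1 0 0 -0.9 1" --pt "1 0 0 -0.9 1" --pt "1 0 0 -0.9 1" --pt "1 0 0 -0.9 1" --pt "1 0 0 -0.9 1" --pt "1 0 0 -0.7 1" --pt "1 0 0 -0.5 1" --pt "1 0 0 -0.3 0.7" --pt "1 0 0 -0.1 0" --pt "1 0 0 0 0"

```text
time: 26.98
ee_pos: [0.5936, -0.1215, 0.2771]
eef_rot: [1.0, 0.002, 0.001, -0.003]
ft_force: [-0.1, 0.2, -1.3]
width: 0.0354
```

Run:
```python
from h import *
need(bx(.040,-.04,.25),BY);print(T()[:3,2])
```

```text
pos [ 0.5936 -0.1215  0.2771] q7 0.31 turn 0.29 shift after turn [-1.34 -9.56  0.95]
[ 0.00268146  0.00551137 -0.99998122]
```

carry_out --pt "1 0 -0.3 0 0.3" --pt "1 -0.15 -0.7 0 0" --pt "1 -0.2 -0.9 0 0" --pt "1 -0.2 -0.9 0 0" --pt "1 -0.2 -0.9 0 0" --pt "1 -0.2 -0.9 0 0" --pt "1 -0.2 -0.9 0 0" --pt "1 -0.2 -0.9 0 0" --pt "1 0 -0.9 0 0" --pt "1 0 -0.7 0 0" --pt "1 0 -0.6 0 0" --pt "1 0 -0.4 0 0" --pt "1 0 -0.2 0 0" --pt "1 0 0 0 0"

```text
time: 28.15
ee_pos: [0.5472, 0.1643, 0.2683]
eef_rot: [1.0, 0.003, -0.006, 0.0]
ft_force: [0.5, 0.8, -1.1]
width: 0.0359
```

Run:
```python
from h import *
need(bx(.040,-.04,.15),BY);print(T()[:3,2])
```

```text
pos [0.5472 0.1643 0.2683] q7 -0.25 turn 0.29 shift after turn [ 0.44 -0.07  3.94]
[-1.12833605e-02 -2.48548676e-04 -9.99936310e-01]
```

carry_out --pt "1 0 0 0.2 0.3" --pt "1 0.25 -0.1 0.5 0" --pt "1 0.2 0 0.7 0" --pt "1 0 0 0.7 0" --pt "1 0 0 0.7 0" --pt "1 0 0 0.6 0" --pt "1 0 0 0.3 0" --pt "1 0 0 0.1 0" --pt "1 0 0 0 0"

```text
time: 28.9
ee_pos: [0.5619, 0.1531, 0.1478]
eef_rot: [1.0, -0.022, -0.005, 0.002]
ft_force: [-1.0, 0.2, -0.8]
width: 0.0358
```

Run:
```python
from h import *
need(bx(.040,-.04,.102),BY);print(T()[:3,2])
```

```text
pos [0.5619 0.1531 0.1478] q7 -0.22 turn -0.28 shift after turn [-0.09 -0.44  1.53]
[-0.00918602 -0.00396488 -0.99994995]
```

carry_out --pt "1 0 -0.3 0 -0.25" --pt "1 -0.1 -0.25 0 0" --pt "1 0 0 0 0" --pt "1 0 0 0.3 0" --pt "1 0 0 0.3 0" --pt "1 0 0 0.2 0" --pt "1 0 0 0 0"

```text
time: 29.48
ee_pos: [0.5612, 0.1723, 0.1257]
eef_rot: [1.0, -0.01, -0.002, 0.0]
ft_force: [-0.5, 0.5, -0.8]
width: 0.0354
```

Run:
```python
from h import *
need(bx(.040,-.04,.101),BY);print(T()[:3,2])
```

```text
pos [0.5612 0.1723 0.1257] q7 -0.22 turn -0.0 shift after turn [-0.06  0.2   0.82]
[-3.24633503e-03 -5.74178838e-04 -9.99994566e-01]
```

carry_out --pt "1 0 0.15 0.2 0" --pt "1 0 0 0.3 0" --pt "1 0 0 0.25 0" --pt "1 0 0 0.1 0" --pt "-0.3 0 0 0 0" --pt "-0.3 0 0 0 0" --pt "-0.3 0 0 0 0" --pt "-0.3 0 0 0 0" --pt "-0.3 0 0 0 0"

```text
time: 30.23
ee_pos: [0.5613, 0.166, 0.0972]
eef_rot: [1.0, -0.011, -0.002, 0.0]
ft_force: [0.3, -0.0, 0.9]
width: 0.0547
```

carry_out --pt "-0.3 0 0 -0.3 0" --pt "-0.3 0 0 -0.6 0" --pt "-0.3 0 0 -0.8 0" --pt "-1 0 0 -0.9 0" --pt "-1 0 0 -0.9 0" --pt "-1 0 0 -0.8 0" --pt "-1 0 0 -0.5 0" --pt "-1 0 0 -0.2 0" --pt "-1 0 0 0 0"

```text
time: 30.98
ee_pos: [0.5613, 0.1652, 0.2584]
eef_rot: [1.0, -0.012, -0.002, 0.001]
ft_force: [0.8, -0.8, -0.7]
width: 0.0847
```

Run:
```python
from h import *
print(T()[:3,2])
need([.54,-.28,.38],0);mods("pics/p2.png",z=.09)
```

```text
[-0.00312763 -0.00124917 -0.99999433]
pos [0.5613 0.1652 0.2584] q7 -0.26 turn -0.27 shift after turn [-0.72 14.84 -4.03]
mod 0.98 [258, 171, 39, 67] sat 0.02 ctr@32mm [0.5599 0.1512] dims [0.044 0.077] long yaw deg 88.7
coloured 0.55 [154, 320, 36, 34] sat 0.8 ctr@32mm [ 0.4227 -0.0446] dims [0.034 0.058] long yaw deg 43.8
coloured 0.53 [356, 318, 43, 14] sat 0.96 ctr@32mm [ 0.6826 -0.0436] dims [0.016 0.055] long yaw deg -1.1
 pp [256. 169.] 0.86 [0.5585 0.168  0.09  ]
 pp [146. 308.] 0.84 [0.4361 0.0167 0.09  ]
 pp [357. 332.] 0.79 [ 0.6648 -0.0169  0.09  ]
 pp [177. 168.] 0.62 [0.4835 0.1701 0.09  ]
```

View pics/p2.png

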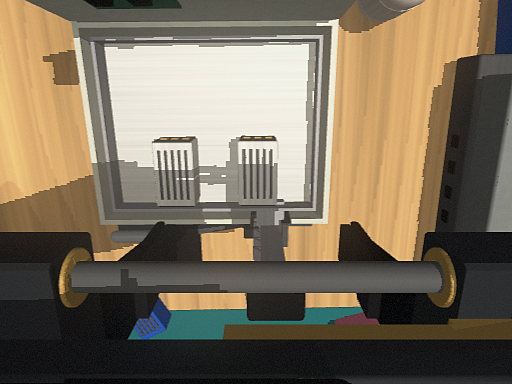

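carry_out --pt "-1 0 0.3 -0.4 -0.25" --pt "-1 0 0.7 -0.6 0" --pt "-1 0 0.9 -0.7 0" --pt "-1 0 1 -0.7 0" --pt "-1 0 1 -0.5 0" --pt "-1 0 1 -0.4 0" --pt "-1 0 1 0 0" --pt "-1 -0.1 1 0 0" --pt "-1 -0.1 1 0 0" --pt "-1 -0.1 1 0 0" --pt "-1 -0.1 1 0 0" --pt "-1 -0.1 1 0 0" --pt "-1 -0.1 0.9 0 0" --pt "-1 0 0.7 0 0" --pt "-1 0 0.5 0 0" --pt "-1 0 0.3 0 0" --pt "-1 0 0.1 0 0" --pt "-1 0 0 0 0"

```text
time: 32.63
ee_pos: [0.5349, -0.2509, 0.3367]
eef_rot: [1.0, 0.003, -0.023, 0.005]
ft_force: [-0.2, -0.5, 0.6]
width: 0.0869
```

Run:
```python
from h import *
print(T()[:3,2]);mods("pics/m3.png");need()
```

```text
[-0.04687701 -0.0104801  -0.99884569]
mod 0.84 [296, 221, 46, 49] sat 0.04 ctr@32mm [ 0.5803 -0.3612] dims [0.041 0.069] long yaw deg -50.9
mod 0.65 [121, 51, 60, 41] sat 0.23 ctr@32mm [ 0.3452 -0.1331] dims [0.036 0.072] long yaw deg -10.9
mod 0.57 [402, 13, 65, 27] sat 0.26 ctr@32mm [ 0.6932 -0.0903] dims [0.03  0.073] long yaw deg -0.2
coloured 0.38 [173, 3, 14, 5] sat 0.92 ctr@32mm [ 0.4169 -0.0765] dims [0.004 0.016] long yaw deg -0.2
 pp [118.  54.] 0.8 [ 0.3383 -0.1339  0.016 ]
 pp [401.   4.] 0.71 [ 0.6958 -0.0758  0.016 ]
 pp [296. 224.] 0.69 [ 0.5793 -0.3671  0.016 ]
pos [ 0.5356 -0.2493  0.3373] q7 0.54 turn 0 shift after turn None
```

View pics/m3.png

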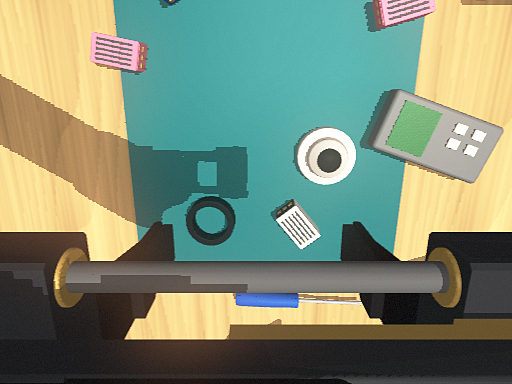

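Run:
```python
from h import *
need([.580,-.364,.12],np.radians(39)); print(ray("wrist",(326,157),.03),ray("wrist",(211,221),.012),ray("wrist",(268,299),.015))
```

```text
pos [ 0.5356 -0.2493  0.3373] q7 0.54 turn -7.71 shift after turn [-0.96  4.05  7.21]
[ 0.6148 -0.2636  0.03  ] [ 0.4524 -0.3679  0.012 ] [ 0.5404 -0.4982  0.015 ]
```

carry_out --pt "-0.6 0 0 0 -0.7" --pt "-0.6 0 0 0.1 -1" --pt "-0.6 0 0 0.3 -1" --pt "-0.6 0 0 0.5 -1" --pt "-0.6 0 0 0.5 -1" --pt "-0.6 0 0 0.5 -1" --pt "-0.6 0 0 0.5 -1" --pt "-0.6 0 0 0.5 -0.6" --pt "-0.6 -0.1 0.3 0.5 -0.2" --pt "-0.6 -0.2 0.6 0.5 0" --pt "-0.6 -0.2 0.7 0.5 0" --pt "-0.6 -0.2 0.7 0.4 0" --pt "-0.6 -0.2 0.6 0.4 0" --pt "-0.6 0 0.5 0.3 0" --pt "-0.6 0 0.3 0.2 0" --pt "-0.6 0 0.1 0 0" --pt "-0.6 0 0 0 0"

```text
time: 34.2
ee_pos: [0.597, -0.331, 0.158]
eef_rot: [0.933, 0.36, -0.017, -0.007]
ft_force: [0.3, 1.1, 0.1]
width: 0.0697
```

Run:
```python
from h import *
print(T()[:3,2]);need([.580,-.364,.022],np.radians(39))
```

```text
[-3.66191531e-02 -1.05633699e-04 -9.99329288e-01]
pos [ 0.597 -0.331  0.158] q7 1.41 turn 0.64 shift after turn [-1.    0.6   4.55]
```

carry_out --pt "-0.6 0 0 0 0.6" --pt "-0.6 -0.4 0.3 0.1 0" --pt "-0.6 -0.4 0.25 0.4 0" --pt "-0.6 -0.15 0 0.6 0" --pt "-0.6 0 0 0.7 0" --pt "-0.6 0 0 0.7 0" --pt "-0.6 0 0 0.5 0" --pt "-0.6 0 0 0.3 0" --pt "-0.6 0 0 0.1 0" --pt "-0.6 0 0 0 0"

```text
time: 35.03
ee_pos: [0.5788, -0.3661, 0.0538]
eef_rot: [0.94, 0.34, -0.015, -0.004]
ft_force: [0.2, 0.2, -0.1]
width: 0.0699
```

Run:
```python
from h import *
print(T()[:3,2]);need([.580,-.364,.023],np.radians(39));mods()
```

```text
[-0.03146751 -0.00240888 -0.99950187]
pos [ 0.5788 -0.3661  0.0538] q7 1.46 turn 0.14 shift after turn [ 0.1  -0.01  1.03]
mod 0.63 [261, 215, 68, 88] sat 0.03 ctr@32mm [ 0.5737 -0.3594] dims [0.036 0.051] long yaw deg -50.1
mod 0.46 [428, 131, 158, 152] sat 0.0 ctr@32mm [ 0.6098 -0.2696] dims [0.074 0.078] long yaw deg 5.0
 pp [257. 226.] 0.95 [ 0.5802 -0.3684  0.016 ]
```

carry_out --pt "-0.6 0 0 0.2 0.1" --pt "-0.6 0 0 0.4 0" --pt "-0.6 0 0 0.3 0" --pt "-0.6 0 0 0.1 0" --pt "0.2 0 0 0 0" --pt "1 0 0 0 0" --pt "1 0 0 0 0" --pt "1 0 0 0 0" --pt "1 0 0 0 0" --pt "1 0 0 0 0" --pt "1 0 0 0 0" --pt "1 0 0 0 0" --pt "1 0 0 0 0" --pt "1 0 0 0 0"

```text
time: 36.35
ee_pos: [0.581, -0.3666, 0.0254]
eef_rot: [0.942, 0.336, -0.013, -0.002]
ft_force: [-0.0, 0.4, -1.8]
width: 0.0357
```

carry_out --pt "1 0 0 -0.3 0" --pt "1 0 0 -0.6 0" --pt "1 0 0 -0.8 0" --pt "1 0 0 -0.8 0.7" --pt "1 0 0 -0.8 1" --pt "1 0 0 -0.8 1" --pt "1 0 0 -0.8 1" --pt "1 0 0 -0.8 1" --pt "1 0 0 -0.7 1" --pt "1 0 0 -0.6 1" --pt "1 0 0 -0.5 0.7" --pt "1 0 0 -0.3 0.3" --pt "1 0 0 -0.1 0" --pt "1 0 0 0 0"

```text
time: 37.52
ee_pos: [0.585, -0.3651, 0.2821]
eef_rot: [1.0, -0.011, -0.012, 0.003]
ft_force: [0.3, 0.5, -0.7]
width: 0.0356
```

Run:
```python
from h import *
need(bx(0,.027,.27),BY);print(T()[:3,2])
```

```text
pos [ 0.585  -0.3651  0.2821] q7 0.74 turn -0.01 shift after turn [ -2.54 -19.93   0.34]
[-0.02372026 -0.00559812 -0.99970296]
```

carry_out --pt "1 0 -0.3 0 0" --pt "1 -0.1 -0.6 0 0" --pt "1 -0.15 -0.8 0 0" --pt "1 -0.15 -0.9 0 0" --pt "1 -0.15 -0.9 0 0" --pt "1 -0.15 -0.9 0 0" --pt "1 -0.15 -0.9 0 0" --pt "1 -0.15 -0.9 0 0" --pt "1 -0.15 -0.9 0 0" --pt "1 -0.15 -0.9 0 0" --pt "1 -0.15 -0.9 0 0" --pt "1 -0.15 -0.9 0 0" --pt "1 -0.15 -0.9 0 0" --pt "1 -0.15 -0.9 0 0" --pt "1 0 -0.8 0 0" --pt "1 0 -0.7 0 0" --pt "1 0 -0.5 0 0" --pt "1 0 -0.3 0 0" --pt "1 0 -0.1 0 0" --pt "1 0 0 0 0"

```text
time: 39.18
ee_pos: [0.5149, 0.0888, 0.2638]
eef_rot: [1.0, 0.007, -0.025, 0.001]
ft_force: [-0.7, -0.3, -1.2]
width: 0.0362
```

Run:
```python
from h import *
need(bx(0,.027,.16),BY);print(T()[:3,2])
```

```text
pos [0.5149 0.0888 0.2638] q7 -0.14 turn 0.39 shift after turn [ 0.26 -4.85  3.44]
[-0.04938714 -0.00144263 -0.99877867]
```

carry_out --pt "1 0 -0.3 0 0.35" --pt "1 0 -0.6 0 0" --pt "1 0.1 -0.7 0 0" --pt "1 0.1 -0.7 0 0" --pt "1 0 -0.7 0 0" --pt "1 0 -0.6 0 0" --pt "1 0 -0.5 0 0" --pt "1 0 -0.3 0 0" --pt "1 0 -0.1 0 0" --pt "1 0 0 0 0"

```text
time: 40.02
ee_pos: [0.5253, 0.2219, 0.2615]
eef_rot: [1.0, -0.014, -0.025, 0.003]
ft_force: [0.6, -0.2, -1.7]
width: 0.0358
```

Run:
```python
from h import *
need(bx(0,.027,.16),BY);print(T()[:3,2])
camera("wrist");print([(np.round(d["box"]).tolist(),round(d["conf"],2)) for d in recognise("m1","wrist")])
print(proj("wrist",bx(0,.027,.106)),[ (d["xy"],d["conf"]) for d in pinpoint("lid_edge","side")],[proj("side",bx(0,.09+.16*np.cos(a),.1+.16*np.sin(a))) for a in(1.4,1.57,1.8)])
```

```text
pos [0.5253 0.2219 0.2615] q7 -0.35 turn -0.1 shift after turn [ 0.   -0.42  3.39]
[-0.05047575 -0.00463112 -0.99871455]
[([312.0, 216.0, 28.0, 53.0], 0.97), ([214.0, 207.0, 10.0, 32.0], 0.64), ([295.0, 316.0, 22.0, 14.0], 0.55)]
[259.5 159.7] [([182.3, 114.8], 0.59)] [array([182.3, 109.2]), array([186.3, 111.4]), array([192. , 116.1])]
```

carry_out --pt "1 0 -0.2 0.2 0" --pt "1 0 -0.2 0.4 0" --pt "1 0 0 0.6 0" --pt "1 0 0 0.7 0" --pt "1 0 0 0.7 0" --pt "1 0 0 0.5 0" --pt "1 0 0 0.3 0" --pt "1 0 0 0.1 0" --pt "1 0 0 0 0"

```text
time: 40.92
ee_pos: [0.5199, 0.2309, 0.1477]
eef_rot: [1.0, -0.018, -0.025, 0.002]
ft_force: [0.8, -0.4, -2.5]
width: 0.0359
```

Run:
```python
from h import *
need(bx(0,.027,.101),BY);print(T()[:3,2])
```

```text
pos [0.5199 0.2309 0.1477] q7 -0.32 turn -0.19 shift after turn [ 0.1  -0.11  1.55]
[-0.05027673 -0.00325881 -0.99873001]
```

carry_out --pt "1 0.1 -0.1 0.1 -0.2" --pt "1 0 0 0.4 0" --pt "1 0 0 0.4 0" --pt "1 0 0 0.3 0" --pt "1 0 0 0.2 0" --pt "1 0 0 0.1 0" --pt "1 0 0 0 0"

```text
time: 41.5
ee_pos: [0.5224, 0.2348, 0.0998]
eef_rot: [1.0, -0.008, -0.023, 0.001]
ft_force: [-0.2, -0.7, 0.4]
width: 0.0359
```

carry_out --pt "-0.3 0 0 0 0" --pt "-0.3 0 0 0 0" --pt "-0.3 0 0 0 0" --pt "-0.3 0 0 0 0" --pt "-0.3 0 0 0 0" --pt "-0.3 0 0 -0.3 0" --pt "-0.3 0 0 -0.6 0" --pt "-0.3 0 0 -0.8 0" --pt "-0.3 0 0 -0.9 0" --pt "-0.3 0 0 -0.9 0" --pt "-0.3 0 0 -0.9 0" --pt "-0.3 0 0 -0.5 0" --pt "-0.3 0 0 -0.2 0" --pt "-0.3 0 0 0 0"

```text
time: 42.67
ee_pos: [0.5305, 0.2336, 0.2667]
eef_rot: [1.0, -0.01, -0.022, -0.0]
ft_force: [-0.2, -0.3, -0.0]
width: 0.0561
```

Run:
```python
from h import *
print(T()[:3,2])
mods("pics/p3.png",z=.09)
a=camera("scene");b=camera("side")
u,v=map(int,proj("side",bx(0,-.02,.12)));w,x=map(int,proj("scene",bx(0,0,.1)))
cv2.imwrite("pics/p3.png",np.hstack([cv2.resize(cv2.imread("pics/p3.png"),(400,300)),cv2.resize(b[v-50:v+40,u-60:u+60],(400,300))]))
need(bx(-.035,-.122,.16),BY+np.pi/2)
```

```text
[-4.32946455e-02  7.38744509e-04 -9.99062074e-01]
mod 0.84 [256, 169, 41, 62] sat 0.02 ctr@32mm [0.5174 0.218 ] dims [0.044 0.079] long yaw deg 89.0
mod 0.72 [298, 230, 39, 61] sat 0.02 ctr@32mm [0.5655 0.1432] dims [0.045 0.08 ] long yaw deg 88.4
mod 0.71 [222, 230, 35, 60] sat 0.03 ctr@32mm [0.4741 0.1441] dims [0.048 0.079] long yaw deg 89.7
mod 0.71 [256, 118, 511, 89] sat 0.02 ctr@32mm [0.5001 0.2866] dims [0.1   0.574] long yaw deg 1.4
coloured 0.6 [284, 318, 17, 11] sat 0.95 ctr@32mm [0.5517 0.0212] dims [0.015 0.024] long yaw deg 0.9
coloured 0.43 [179, 322, 13, 7] sat 0.88 ctr@32mm [0.4129 0.0144] dims [0.006 0.015] long yaw deg 0.9
 pp [297. 234.] 0.96 [0.5606 0.1663 0.09  ]
 pp [223. 233.] 0.91 [0.4847 0.1673 0.09  ]
 pp [255. 171.] 0.73 [0.5193 0.2326 0.09  ]
 pp [300. 328.] 0.65 [0.5663 0.053  0.09  ]
 pp [220. 296.] 0.31 [0.4784 0.0918 0.09  ]
pos [0.5291 0.2334 0.2634] q7 -0.34 turn -17.99 shift after turn [-4.94 -1.29  3.53]
```

View pics/p3.png

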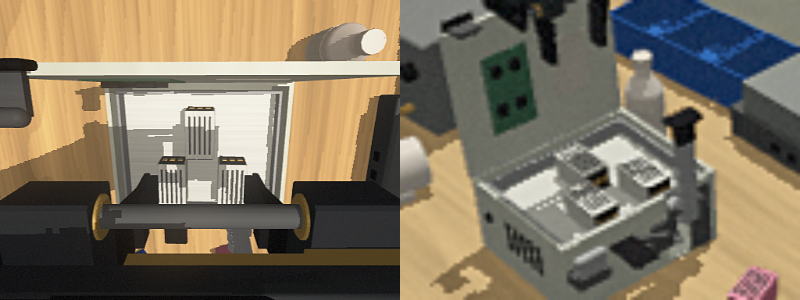

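carry_out --pt "1 0 0.3 0 0" --pt "1 -0.2 0.6 0 0" --pt "1 -0.3 0.7 0 0" --pt "1 -0.3 0.7 0 0" --pt "1 -0.3 0.7 0 0" --pt "1 -0.3 0.6 0 0" --pt "1 -0.1 0.5 0 0" --pt "1 0 0.3 0 0" --pt "1 0 0.1 0 0" --pt "1 0 0 0 0"

```text
time: 43.75
ee_pos: [0.4766, 0.0886, 0.2586]
eef_rot: [1.0, -0.009, -0.029, 0.005]
ft_force: [0.3, 0.2, -0.4]
width: 0.0021
```

carry_out --pt "1 0 0 0 -0.4" --pt "1 0 0 0 -0.8" --pt "1 0 0 0 -1" --pt "1 0 0 0 -1" --pt "1 0 0 0 -1" --pt "1 0 0 0 -1" --pt "1 0 0 0 -1" --pt "1 0 0 0 -1" --pt "1 0 0 0 -1" --pt "1 0 0 0 -1" --pt "1 0 0 0 -1" --pt "1 0 0 0 -1" --pt "1 0 0 0 -1" --pt "1 0 0 0 -1" --pt "1 0 0 0 -1" --pt "1 0 0 0 -0.8" --pt "1 0 0 0 -0.5" --pt "1 0 0 0 -0.2" --pt "1 0 0 0 0"

```text
time: 45.33
ee_pos: [0.483, 0.1083, 0.2539]
eef_rot: [0.75, 0.661, -0.03, -0.011]
ft_force: [-0.3, 0.1, -0.1]
width: 0.0006
```

Run:
```python
from h import *
print(T()[:3,2]);need(bx(-.035,-.122,.16),BY+np.pi/2)
camera("wrist");print([(d["xy"],round(d["conf"],2),ray("wrist",d["xy"],.078)) for d in pinpoint("pawl_pad","wrist")])
```

```text
[-0.05951299 -0.02247763 -0.99797443]
pos [0.483  0.1083 0.2539] q7 1.18 turn -1.22 shift after turn [-0.68  0.19  3.14]
[([236.9, 183.7], 0.66, array([0.4836, 0.0819, 0.078 ]))]
```

carry_out --pt "1 0 0 0 -0.7" --pt "1 0 0 0 -0.5" --pt "1 -0.4 0.1 0.2 0" --pt "1 -0.35 0.1 0.4 0" --pt "1 0 0 0.6 0" --pt "1 0 0 0.6 0" --pt "1 0 0 0.6 0" --pt "1 0 0 0.4 0" --pt "1 0 0 0.2 0" --pt "1 0 0 0 0"

```text
time: 46.27
ee_pos: [0.4847, 0.0841, 0.1613]
eef_rot: [0.718, 0.696, -0.028, -0.012]
ft_force: [0.2, -0.3, 0.2]
width: 0.0004
```

Run:
```python
from h import *
print(T()[:3,2]);need(bx(-.035,-.123,.100),BY+np.pi/2)
camera("wrist");print([(d["xy"],round(d["conf"],2),ray("wrist",d["xy"],.078)) for d in pinpoint("pawl_pad","wrist")])
```

```text
[-0.05662944 -0.02185525 -0.99815603]
pos [0.4847 0.0841 0.1613] q7 1.38 turn -0.12 shift after turn [0.06 0.04 2.04]
[([259.7, 202.9], 0.84, array([0.484 , 0.0836, 0.078 ]))]
```

carry_out --pt "1 0.05 0.05 0.3 0" --pt "1 0 0 0.5 0" --pt "1 0 0 0.6 0" --pt "1 0 0 0.4 0" --pt "1 0 0 0.2 0" --pt "1 0 0 0 0"

```text
time: 46.87
ee_pos: [0.4877, 0.0869, 0.103]
eef_rot: [0.717, 0.696, -0.023, -0.01]
ft_force: [0.8, 0.1, 0.1]
width: 0.0008
```

carry_out --pt "1 0 -0.1 0.2 0" --pt "1 0 0 0.3 0" --pt "1 0 0 0.3 0" --pt "1 0 0 0.2 0" --pt "1 0 0 0.05 0"

```text
time: 47.28
ee_pos: [0.4834, 0.0875, 0.0714]
eef_rot: [0.717, 0.696, -0.021, -0.011]
ft_force: [-1.9, 0.4, 4.8]
width: 0.0003
```

carry_out --pt "1 0 0 0.02 0" --pt "1 0 0 0.02 0" --pt "1 0 0 0 0" --pt "1 0 0 0 0" --pt "1 0 0 0 0" --pt "1 0 0 0 0" --pt "1 0 0 0 0" --pt "1 0 0 0 0" --pt "1 0 0 0 0" --pt "1 0 0 0 0" --pt "1 0 0 0 0" --pt "1 0 0 0 0" --pt "1 0 0 0 0" --pt "1 0 0 0 0" --pt "1 0 0 0 0" --pt "1 0 0 0 0"

```text
time: 48.62
ee_pos: [0.4837, 0.0875, 0.0721]
eef_rot: [0.717, 0.696, -0.021, -0.012]
ft_force: [-3.1, -0.4, 5.5]
width: 0.0006
```

Run:
```python
from h import *
need()
for c in("side","scene"):
  camera(c)
  for q in("rail_grip","tray_floor"): print(c,q,[(np.round(d["xy"],1),round(d["conf"],2)) for d in pinpoint(q,c)],[proj(c,bx(.055,-.105,.128+z) if q[0]=="r" else bx(0,0,.014+z)) for z in(0,.02,.04,.06)])
```

```text
pos [0.4837 0.0875 0.0721] q7 1.46 turn 0 shift after turn None
side rail_grip [(array([229.6, 158. ]), 0.52)] [array([231.9, 156.6]), array([231.7, 152.3]), array([231.4, 147.9]), array([231.2, 143.4])]
side tray_floor [(array([205.9, 172. ]), 0.79)] [array([206.1, 173.3]), array([205.7, 169.4]), array([205.3, 165.5]), array([204.8, 161.5])]
scene rail_grip [(array([293.7, 165.5]), 0.89)] [array([296.4, 161.6]), array([296.6, 157.7]), array([296.8, 153.8]), array([297. , 149.8])]
scene tray_floor [(array([296.6, 163.5]), 0.64), (array([301.4, 158.4]), 0.25)] [array([299.3, 161.4]), array([299.5, 157.8]), array([299.7, 154.2]), array([300. , 150.5])]
```

carry_out --pt "1 0 0 0 0" --pt "1 0 0 0 0" --pt "1 0 0 0 0" --pt "1 0 0 0 0" --pt "1 0 0 -0.3 0" --pt "1 0 0 -0.6 0" --pt "1 0 0 -0.8 0" --pt "1 0 0 -0.9 0" --pt "1 0 0 -0.9 0" --pt "1 0 0 -0.9 0" --pt "1 0 0 -0.9 0" --pt "1 0 0 -0.9 0" --pt "1 0 0 -0.9 0" --pt "1 0 0 -0.9 0" --pt "1 0 0 -0.9 0" --pt "1 0 0 -0.8 0" --pt "1 0 0 -0.5 0" --pt "1 0 0 -0.2 0" --pt "1 0 0 0 0"

```text
time: 50.5
ee_pos: [0.5006, 0.0885, 0.4075]
eef_rot: [0.72, 0.694, -0.014, -0.005]
ft_force: [0.3, -1.2, -0.8]
width: 0.0004
```

Run:
```python
from h import *
print(T()[:3,2]);need([.525,.41,.40],BY+np.pi/2)
c="wrist";cv2.imwrite("pics/t.png",camera(c));mods(z=.03)
for c in("side","scene"):
  camera(c)
  for q in("rail_grip","tray_floor","lid_edge"): print(c,q,[(np.round(d["xy"],1),round(d["conf"],2)) for d in pinpoint(q,c)])
  print([proj(c,bx(0,.09+.16*np.cos(a),.1+.16*np.sin(a))) for a in(1.4,1.57,1.8)])
  for q in("cleaner","bullet"): print(q,[ray(c,d["xy"],.05) for d in pinpoint(q,c)][:1])
```

```text
[-0.02727112 -0.01122266 -0.99956507]
pos [0.5006 0.0885 0.4075] q7 1.3 turn -0.2 shift after turn [10.73  0.6   0.11]
coloured 0.92 [204, 193, 36, 43] sat 0.55 ctr@32mm [ 0.5689 -0.0047] dims [0.044 0.067] long yaw deg 19.0
mod 0.85 [346, 160, 49, 24] sat 0.01 ctr@32mm [0.5227 0.2172] dims [0.041 0.069] long yaw deg 79.9
coloured 0.75 [176, 88, 49, 44] sat 0.73 ctr@32mm [ 0.4054 -0.0363] dims [0.039 0.065] long yaw deg -61.4
mod 0.7 [310, 133, 44, 23] sat 0.01 ctr@32mm [0.4807 0.1631] dims [0.038 0.064] long yaw deg 86.0
mod 0.69 [314, 185, 39, 28] sat 0.01 ctr@32mm [0.5593 0.1672] dims [0.042 0.064] long yaw deg 88.1
coloured 0.64 [109, 43, 34, 53] sat 0.78 ctr@32mm [ 0.3388 -0.1265] dims [0.047 0.064] long yaw deg -11.0
 pp [106.  40.] 0.95 [ 0.3353 -0.1297  0.03  ]
 pp [308. 133.] 0.89 [0.4784 0.1616 0.03  ]
 pp [342. 158.] 0.84 [0.5192 0.2142 0.03  ]
 pp [172.  85.] 0.76 [ 0.4005 -0.04    0.03  ]
 pp [205. 192.] 0.74 [ 0.5674 -0.0031  0.03  ]
 pp [314. 183.] 0.64 [0.5571 0.1706 0.03  ]
side rail_grip [(array([228.1, 158.3]), 0.72), (array([360.1, 268.2]), 0.62)]
side tray_floor [(array([182.5, 112.2]), 0.45)]
side lid_edge [(array([183.8, 112.7]), 0.64), (array([217.1, 173.3]), 0.33)]
[array([182.3, 109.2]), array([186.3, 111.4]), array([192. , 116.1])]
cleaner [array([0.6591, 0.3016, 0.05  ])]
bullet [array([0.3445, 0.4018, 0.05  ])]
scene rail_grip []
scene tray_floor [(array([298.6, 160.1]), 0.91)]
scene lid_edge [(array([318.7,  97.6]), 0.93), (array([352.6, 164.1]), 0.26)]
[array([319.7,  98.2]), array([315.8, 101.2]), array([310.3, 107. ])]
cleaner []
bullet [array([0.4717, 0.1054, 0.05  ])]
```

View pics/t.png

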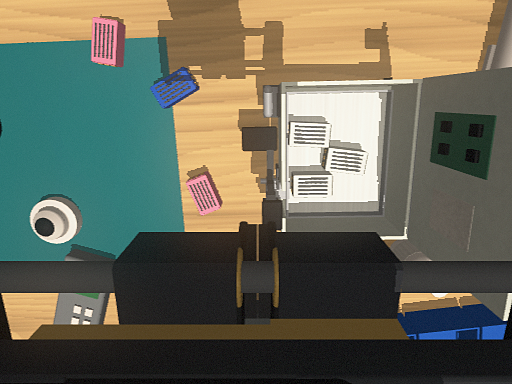

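carry_out --pt "1 0.3 0 0 -0.2" --pt "1 0.6 0.1 0 0" --pt "1 0.8 0.1 0 0" --pt "1 0.9 0.1 0 0" --pt "1 0.9 0.1 0 0" --pt "1 0.9 0.1 0 0" --pt "1 0.9 0.1 0 0" --pt "1 0.9 0 0 0" --pt "1 0.9 0 0 0" --pt "1 0.9 0 0 0" --pt "1 0.8 0 0 0" --pt "1 0.7 0 0 0" --pt "1 0.5 0 0 0" --pt "1 0.3 0 0 0" --pt "1 0.1 0 0 0" --pt "1 0 0 0 0"

```text
time: 52.63
ee_pos: [0.515, 0.4443, 0.3905]
eef_rot: [0.705, 0.709, -0.019, -0.012]
ft_force: [0.3, -0.6, -0.4]
width: 0.0006
```

Run:
```python
from h import *
print(T()[:3,2]);need(bx(0,.19,.28),BY+np.pi/2); print(bx(0,.19,.28))
```

```text
[-0.04271253 -0.00995915 -0.99903776]
pos [0.515  0.4443 0.3905] q7 0.97 turn 0.3 shift after turn [-1.53  0.48  3.68]
[0.52379975 0.396962   0.28      ]
```

carry_out --pt "1 -0.3 0.2 0.2 0.3" --pt "1 -0.4 0.2 0.5 0" --pt "1 -0.4 0.1 0.6 0" --pt "1 -0.3 0 0.7 0" --pt "1 0 0 0.7 0" --pt "1 0 0 0.5 0" --pt "1 0 0 0.3 0" --pt "1 0 0 0.1 0" --pt "1 0 0 0 0"

```text
time: 53.38
ee_pos: [0.5282, 0.3891, 0.2757]
eef_rot: [0.721, 0.693, -0.018, -0.011]
ft_force: [0.4, 0.5, -0.7]
width: 0.0007
```

Run:
```python
from h import *
print(T()[:3,2]);need(bx(0,.12,.28),BY+np.pi/2)
```

```text
[-0.04145933 -0.01007444 -0.9990894 ]
pos [0.5282 0.3891 0.2757] q7 1.01 turn -0.22 shift after turn [-2.07 -0.16 -0.12]
```

carry_out --pt "1 -0.3 0 0 0" --pt "1 -0.5 0 0 0" --pt "1 -0.5 0 0 0" --pt "1 -0.5 0 0 0" --pt "1 -0.5 0 0 0" --pt "1 -0.5 0 0 0" --pt "1 -0.5 0 0 0" --pt "1 -0.3 0 0 0" --pt "1 0 0 0 0"

```text
time: 54.13
ee_pos: [0.526, 0.2728, 0.2829]
eef_rot: [0.721, 0.693, -0.013, -0.011]
ft_force: [0.3, 0.9, -0.3]
width: 0.0005
```

carry_out --pt "1 -0.4 0 0.2 0" --pt "1 -0.4 0 0.25 0" --pt "1 -0.4 0 0.3 0" --pt "1 -0.4 0 0.3 0" --pt "1 -0.45 0 0.35 0" --pt "1 -0.45 0 0.35 0" --pt "1 -0.35 0 0.4 0" --pt "1 -0.35 0 0.4 0" --pt "1 -0.3 0 0.45 0" --pt "1 0 0 0.2 0"

```text
time: 54.97
ee_pos: [0.5213, 0.1676, 0.1883]
eef_rot: [0.719, 0.695, -0.008, -0.01]
ft_force: [0.1, 0.3, 0.7]
width: 0.0003
```

Run:
```python
from h import *
print(T()[:3,2]);need(bx(0,-.06,.155),BY+np.pi/2)
camera("side");camera("scene")
print([(np.round(d["xy"],1),round(d["conf"],2)) for c in("side","scene") for d in pinpoint("lid_edge",c)])
for a in(.2,.5,.8,1.1): print(a,[proj(c,bx(0,.09-.16*np.cos(a),.1+.16*np.sin(a))) for c in("side","scene")])
```

```text
[-0.02499635  0.00293299 -0.99968324]
pos [0.5213 0.1676 0.1883] q7 1.3 turn -0.17 shift after turn [-0.69 -0.04  1.11]
[(array([207.8, 148.1]), 0.78), (array([220.9, 171.6]), 0.34), (array([292.6, 136.1]), 0.76)]
0.2 [array([214.1, 157.1]), array([290.5, 149.1])]
0.5 [array([210.6, 145.4]), array([293.3, 137.9])]
0.8 [array([205. , 133.6]), array([298.2, 126. ])]
1.1 [array([198.1, 123. ]), array([304.5, 114.7])]
```

carry_out --pt "1 -0.2 0 0.3 0" --pt "1 -0.2 0 0.4 0" --pt "1 -0.2 0 0.4 0" --pt "1 -0.1 0 0.3 0" --pt "1 -0.05 0 0.2 0" --pt "1 0 0 0.1 0" --pt "1 0 0 0 0"

```text
time: 55.75
ee_pos: [0.5208, 0.1488, 0.1357]
eef_rot: [0.717, 0.697, -0.005, -0.009]
ft_force: [0.5, 0.5, -0.2]
width: 0.0003
```

carry_out --pt "1 -0.3 0 -0.05 0" --pt "1 0 0 0.15 0" --pt "1 0 0 0.15 0" --pt "1 0 0 0.1 0"

```text
time: 56.08
ee_pos: [0.5216, 0.1382, 0.1271]
eef_rot: [0.717, 0.697, -0.004, -0.009]
ft_force: [0.3, -0.0, 0.1]
width: 0.0008
```

carry_out --pt "1 0 0 0.1 0" --pt "1 0 0 0.1 0" --pt "1 0 0 0.1 0"

```text
time: 56.33
ee_pos: [0.5223, 0.1379, 0.1196]
eef_rot: [0.717, 0.697, -0.003, -0.009]
ft_force: [-19.7, -5.6, 56.0]
width: 0.0003
```

carry_out --pt "1 0 0 -0.2 0" --pt "1 0 0 -0.4 0" --pt "1 0 0 -0.7 0" --pt "1 0 0 -0.9 0" --pt "1 0 0 -0.9 0" --pt "1 0 0 -0.9 0" --pt "1 0 0 -0.9 0" --pt "1 0 0 -0.6 0" --pt "1 0 0 -0.3 0" --pt "1 0 0 0 0"

```text
time: 57.17
ee_pos: [0.5249, 0.1354, 0.3044]
eef_rot: [0.718, 0.696, -0.004, -0.008]
ft_force: [-0.0, 0.8, -0.8]
width: 0.0004
```

Run:
```python
from h import *
need()
a=camera("side");b=camera("scene")
print([(c,np.round(d["xy"],1),round(d["conf"],2)) for c in("side","scene") for d in pinpoint("lid_edge",c)])
for x in(0,.025,.09,.15): print(x,[proj(c,bx(0,.09-.16*np.cos(x),.106+.16*np.sin(x))) for c in("side","scene")])
u,v=map(int,proj("side",bx(0,-.06,.1)))
w,x=map(int,proj("scene",bx(0,-.06,.1)))
cv2.imwrite("pics/l.png",np.hstack([cv2.resize(a[v-45:v+45,u-45:u+45],(400,400)),cv2.resize(b[x-45:x+45,w-45:w+45],(400,400))]))
```

```text
pos [0.5249 0.1354 0.3044] q7 1.3 turn 0 shift after turn None
[('side', array([214.7, 165.2]), 0.84), ('scene', array([288.4, 152.6]), 0.93)]
0 [array([215.1, 163. ]), array([289.8, 154.5])]
0.025 [array([215. , 162.1]), array([289.8, 153.7])]
0.09 [array([214.7, 159.9]), array([290. , 151.7])]
0.15 [array([214.4, 157.7]), array([290.2, 149.7])]
```

View pics/l.png

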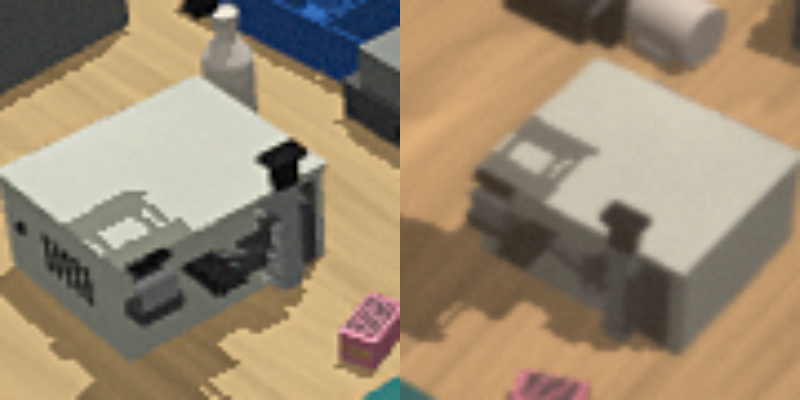

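carry_out --pt "1 0 0 0.4 0" --pt "1 0 0 0.8 0" --pt "1 0 0 0.9 0" --pt "1 0 0 0.9 0" --pt "1 0 0 0.9 0" --pt "1 0 0 0.7 0" --pt "1 0 0 0.4 0" --pt "1 0 0 0.2 0" --pt "1 0 0 0 0"

```text
time: 58.12
ee_pos: [0.5132, 0.1334, 0.1275]
eef_rot: [0.718, 0.696, -0.014, -0.011]
ft_force: [-0.9, 0.6, 0.2]
width: 0.0002
```

carry_out --pt "1 0 0 0.08 0" --pt "1 0 0 0.05 0" --pt "1 0 0 0.04 0" --pt "1 0 0 0 0"

```text
time: 58.45
ee_pos: [0.5134, 0.1334, 0.1229]
eef_rot: [0.718, 0.696, -0.014, -0.011]
ft_force: [0.1, 1.1, 0.1]
width: 0.0006
```

carry_out --pt "1 0 0 0.05 0" --pt "1 0 0 0.04 0"

```text
time: 58.62
ee_pos: [0.5142, 0.1337, 0.1213]
eef_rot: [0.718, 0.696, -0.012, -0.01]
ft_force: [0.5, -0.4, 0.3]
width: 0.0004
```

carry_out --pt "1 0 0 0.05 0" --pt "1 0 0 0.03 0"

```text
time: 58.78
ee_pos: [0.5145, 0.1338, 0.1203]
eef_rot: [0.718, 0.696, -0.012, -0.01]
ft_force: [-7.5, -1.6, 15.5]
width: 0.0006
```

carry_out --pt "1 0 0 -0.2 0" --pt "1 0 0 -0.5 0" --pt "1 0 0 -0.8 0" --pt "1 0 0 -0.9 0" --pt "1 0 0 -0.9 0" --pt "1 0 0 -0.9 0" --pt "1 0 0 -0.5 0" --pt "1 0 0 -0.2 0" --pt "1 0 0 0 0" --pt "1 0 0 0 0" --pt "1 0 0 0 0"

```text
time: 59.7
ee_pos: [0.5188, 0.133, 0.2744]
eef_rot: [0.718, 0.695, -0.011, -0.01]
ft_force: [-0.1, -0.0, 0.5]
width: 0.0008
```

Run:
```python
from h import *
camera("side");print([(np.round(d["xy"],1),round(d["conf"],2)) for d in pinpoint("lid_edge","side")])
print(read_state()["time"],close_job())
```

```text
[(array([216. , 165.1]), 0.95)]
the job is handed in; nothing more can be done
59.8 None
```

I raised the tray to the third notch and left it on the pawl. Three aluminium modules were on the bench, and I put all three in the tray side by side, none on another. I then pressed the thumb pad until the tray was right down, pressed the lid shut and handed the job in at 59.8 s.

- **Tray and modules:** After the pad press, the side camera put the rail and tray floor at the bottom. The scene camera read a few pixels lower still. The wrist camera showed the three modules lying in the lowered tray. The lid then covered them, so I could not check them again.
- **Lid:** It looked flush in two cameras. On a gentle second touch the fingertip met firm resistance about 106 mm above the bench, which is where the outer face of a shut lid should be. The joint angle itself can't be read.
- **Force:** The first press on the lid peaked at about 56 N, well over the 8 to 14 N needed. That was at the wrist, with only the closed fingertips on the lid, and under the 120 N wrist limit. The second touch reached about 15 N.
- **Rail grip:** The jaws stopped at 38 to 39 mm, not the neck's 24 mm, so they were probably on the cap or rail. The lift still held.
- **Bystanders:** I did not touch any as far as I saw, but I made no final position check of them.

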